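# Load the deburring drum and walk it into the vibrator pen

### The arm

A 7-joint arm with a two-finger parallel gripper is mounted at the origin on the work surface. World frame = base frame: x ahead of the robot, y to its left, z up, the work surface at z = 0. Lengths are in m, angles in degrees, forces in N, time in s.
With the tool pointing down it reaches from about 0.35 to 0.9 m from the base axis. Payload 7.2 kg.
Tool frame: the origin (TCP) lies between the finger pads; the fingertips stand 14 mm ahead of it and the grasp point (between the pads) lies 5 mm behind it; z points along the fingers, y is the direction in which the jaws open and shut (so a half turn about z gives the same grasp; the last joint's range is limited). The gripper opens to 88 mm and grips with 3 to 60 N. Pads are 20 mm wide; open, the fingers measure 115 mm over their backs; the gripper's body (75 mm by 178 mm) begins 61 mm behind the grasp point.
Start: joints at [72.983, 23.554, -0.728, 91.456, 0.321, 64.991, -4.71], TCP at [0.142, -0.609, 0.237] pointing down, gripper open.
Joint ranges: [-169.25, 169.25], [-16.82, 113.86], [-84.01, 82.57], [7.8, 145.47], [-59.2, 239.2], [7.22, 106.19], [-163.78, 163.78]. Speed limits (degrees/s): [136.94, 136.94, 172.46, 172.46, 180, 180, 180].

### API

Orientations are given as a 3x3 rotation matrix whose columns are the frame's x, y, z axes.
In Python, from station import arm, viewer, cut_out, spot_point gives the robot as it stands.
- The arm moves only by the tool apply_moves, never from a script. Its argument "deltas" is a list of rows, each a list of 2 entries, a list of its own where there are three numbers: the shift along the tool's x, y, z scaled (see below), then the turn, a rotation vector about the tool's x, y, z scaled (see below). In form: [[[tx, ty, tz], [ax, ay, az]], ...]. A call has 1 to 10 rows; each row is the pose to reach, as a shift and turn from the pose commanded when the call began, along the tool's axes at that moment; what a row does not reach only later rows make up. The controller multiplies each number of a shift by 0.5 m and each number of a turn by pi/4 rad. A row lasts 1/8 s, in which the tool goes at most 62.5 mm and 10.7 degrees, less where a joint would pass 70% of its speed; a pose out of reach is approached as far as the arm can. A call with a number of a shift or a turn outside -1 to 1 is refused whole. A call with a gripper value outside its range is refused whole. "hand" is the opening in per cent of the stroke, from 0 (shut) to 100 (fully open), set as the call begins (left out, the last holds). The fingers move at their own pace and stop on an object; "force" is the grip in N (left out, the last holds). Time passes only in rows, so rows that repeat a pose let the fingers close. It gives the time, the measured TCP pose, the force and the opening at its end, in the units of the state.
- arm.get_state(): the state, without advancing time (a new reading comes with each control period).
- viewer.read_camera(name): name is "scene" or "top"; returns the picture (384x512x3 uint8, red, green, blue); there is no depth.
- viewer.camera_model(name): a dict with "camera_matrix" (3x3 intrinsics, pixels), "world_from_camera" (4x4, takes a point from camera to world coordinates). Camera axes: x right, y down, z forward; pixel columns grow to the right and rows downward; lengths in m; the calibration is good to about 2 mm. A picture is of the moment at which its call begins. camera_model takes no time and is no camera call.
- arm.job_done(): hands the job in, once; it reports no verdict.
Trained networks look in the newest picture that a camera, given by its name, has taken for a name from the list of things; names that differ only in an ending like _2 or _b are one class to them, and where a whole thing is asked for, a point or a joint stands for the part that bears it (a point fixed in the world has none). Each returns a list of dicts, best first, with "p" (0 to 1); they miss things now and then, are a little off and sometimes report something else, mostly with a low value. They report only what shows in the picture. A call takes as long as a camera call. They do not tell look-alikes from the thing itself.
- cut_out(thing, camera): "region" (384x512 bool, what is visible of it) and "box" ([left, top, right, bottom] in pixels, round what is visible of it).
- spot_point(thing, camera): "location" ([column, row] in pixels: a listed point, or the origin of a listed thing).
The state is a dict: "time": time; "q": joint angles; "dq": joint speeds; "joint_torque": joint torques, N m; "ee_pos": TCP position; "ee_rot": TCP orientation; "ft_force": force on the tool from outside, world axes, zero at the start; "wrist_torque": the same for the moment, N m; "grip_width": opening from 0.0 (shut) to 1.0 (fully open).
Only numpy, scipy, OpenCV 4.12 (cv2) and the standard library are available. Lean on these libraries where they do the work, as an engineer would, in place of code of your own. Each camera call takes 0.05 s, during which the arm holds its last target. There are 200 camera calls.

### The job

Put every loose black buckle into the steel drum. Pull up the spring knob on the gate of the vibrator pen, slide the gate fully open, then walk the drum in through the gateway on its bottom rim, leaning it over to one side and then to the other in turn (it is too heavy to lift and its rubber foot does not slide), until it stands upright and wholly on the round plate. At the end slide the gate fully shut so that its pin drops home; leave the other things on the bench where they are.

Things in the scene. Friction and masses are not known exactly. Their poses are not given: they have to be found in the camera images.
- drum: Open-topped deburring drum: steel, lined with tan rubber, 140 mm outer diameter, 120 mm high, wall 8.5 mm thick, floor 10 mm thick, empty, about 2.8 kg (2.4 to 3.2). Its round foot is of grippy rubber (friction about 1.1), the full 140 mm across. Origin: centre of the underside; z up its axis. Its x axis starts within 0.25 rad of the way the gate slides open: lean it by turns over its own +x and -x sides.
- drum_rim (a point): Centre of the drum's open mouth, level with the rim, 120 mm above its underside. The rim is a plain 8.5 mm wall that can be pinched from above, one finger inside. Raising one side of it takes 12 to 16 N; the drum then stands on the opposite point of its bottom rim, which grips the bench, and it can be swung about that point and set down.
- buckle1: A loose black plastic ladder buckle lying flat: 56 mm (its x) by 44 mm (its y) by 9 mm thick, two slots through it, 22 g. Origin: centre of the underside. Two to four of these are on the bench in any one run; absent ones give None from the start.
- buckle2: A loose black plastic ladder buckle lying flat: 56 mm (its x) by 44 mm (its y) by 9 mm thick, two slots through it, 22 g. Origin: centre of the underside. Two to four of these are on the bench in any one run; absent ones give None from the start.
- buckle3: A loose black plastic ladder buckle lying flat: 56 mm (its x) by 44 mm (its y) by 9 mm thick, two slots through it, 22 g. Origin: centre of the underside. Two to four of these are on the bench in any one run; absent ones give None from the start.
- buckle4: A loose black plastic ladder buckle lying flat: 56 mm (its x) by 44 mm (its y) by 9 mm thick, two slots through it, 22 g. Origin: centre of the underside. Two to four of these are on the bench in any one run; absent ones give None from the start.
- plate (a point): Centre of the round steel vibrating plate (182 mm wide, flush with the bench) in the pen. Axes are the pen's: y into the pen from the gateway, x the way the gate slides open. The pen is 184 mm wide inside (x -92 to 92 mm), sheet walls 45 mm high, inner face of the back wall at y = 96 mm; behind it a control box 85 mm high (y 102 to 172 mm). No sill.
- gate_middle (a point): Middle of the gate's top edge, 45 mm above the bench. The gate is 180 mm long, 14 mm thick, and slides along the plate's line y = -122 mm; shut, this point is at plate x = -1 mm. Fully open it leaves the gateway free from plate x = -92 to 87 mm and is parked on the +x side in a low channel. Axes as the plate's.
- gate (a joint): Travel of the gate in m along the pen's +x: 0 fully shut, 0.178 fully open (end stops at both). About 1.5 N of friction. The pin of the spring knob locks it at both ends.
- plunger (a joint): Lift of the spring knob's pin in m: 0 pin home in a hole of the floor strip, 0.013 the upper stop. The pin must be held above 0.008 to leave a hole; between the two holes it rides on the strip at about 0.008. Spring about 6 N at rest, 10 N fully raised.
- knob (a point): Middle of the spring knob: an upright black cylinder 22 mm wide and 20 mm high on top of the gate (plate x = -75 mm when shut, +103 mm when open, y = -122 mm). Pin home, this point is 74 mm above the bench; below the knob a thin neck and a collar 17 mm wide up to 55 mm. Hold it up to free the gate and push the gate along by it. Axes as the plate's.
- glue_pot: bystander: a small jar, 40 mm wide, 50 mm high, among the buckles; origin under its centre
- mug: bystander: a white mug, 76 mm wide, 85 mm high; origin under its centre
- tape: bystander: a roll of tape lying flat, 90 mm wide, 24 mm high; origin under its centre
- screwdriver: bystander: a screwdriver 170 mm long, lying near the robot; origin under its middle
- scale: bystander: a flat white bench scale, 130 x 160 mm, 28 mm high; origin under its centre
- tag_cards: bystander: a stack of yellow cards, 90 x 55 mm, 18 mm high; origin under its centre
Things that resemble listed ones, but are neither listed nor needed, are in the scene too. Leave any purple or red look-alike of the drum alone.

How it is judged (in metres and radians):
On the way, in this order (a step that is already met when the one before it is completed fails the run):
1. the knob is pulled and the gate is slid fully open (value of joint gate above 0.17 m), for 0.1 s.
2. the drum leans on its rim to one side (its +x side raised) (angle between drum's own x axis and vertical below 1.5258 rad and value of joint gate above 0.165 m), for 0.2 s.
3. the drum leans to the other side (its -x side raised), having moved 15 mm (angle between drum's own x axis and vertical above 1.6158 rad and distance of drum from where it was at the start of the episode above 0.015 m and value of joint gate above 0.165 m), for 0.2 s.
4. the drum leans to the first side again, having moved 50 mm (all of step 2 and distance of drum from where it was at the start of the episode above 0.05 m), for 0.2 s.
5. the drum stands upright on the plate (horizontal distance between drum and plate below 0.02 m and angle between drum's own z axis and vertical below 0.03 rad and height (world z) of drum below 0.006 m), for 0.3 s.
6. the gate is fully shut with its pin home (all of step 5 and value of joint gate below 0.005 m and value of joint plunger below 0.003 m), for 0.2 s.
At the end, for the whole second after the job is handed in: Every buckle that is present lies inside the drum; the drum stands upright (within 0.03 rad) and at rest with its centre within 20 mm of the plate's centre; the gate is shut to within 5 mm and its pin is down to within 3 mm (all of step 6 and horizontal distance between each of buckle1, buckle2, buckle3, buckle4 and drum below 0.062 m and z of buckle1 in the frame of drum between 0 and 0.1 m and z of buckle2 in the frame of drum between 0 and 0.1 m and z of buckle3 in the frame of drum between 0 and 0.1 m and z of buckle4 in the frame of drum between 0 and 0.1 m and linear speed of drum below 0.02 m/s and linear speed of each of buckle1, buckle2, buckle3, buckle4 below 0.03 m/s); the robot touches nothing.
It fails at once if the drum is lifted clear of the bench ((height (world z) of drum above 0.02 m and angle between drum's own z axis and vertical below 0.1 rad) or (height (world z) of drum above 0.035 m and angle between drum's own z axis and vertical below 0.3 rad) or height (world z) of drum above 0.06 m).
It fails at once if the drum is tipped over (beyond 0.7 rad) (angle between drum's own z axis and vertical above 0.7 rad).
It fails at once if another thing on the bench is moved more than 30 mm (distance of any of glue_pot, mug, tape, screwdriver, scale, tag_cards from where it was at the start of the episode above 0.03 m).
Of buckle1, buckle2, buckle3, buckle4 only 2 to 4 are there at a start; the rules pass over those that are not, and their reading is None.
At some moment in a run one of buckle1, buckle2, buckle3, buckle4 may be knocked a few centimetres aside while the robot is not near it.
Once in a run the grip may slacken for a moment while it holds something.
It also fails if it takes over 210 s, if anything falls off the work surface, if the arm or the gripper's body presses on something with over 40 N, if the wrist force passes 120 N, or if a joint passes its speed limit or range.

## Working session

There is one attempt and no reset: what is moved stays moved. The work goes in short steps, Python scripts to look and compute and a tool call to move; the robot and the scene stay as the last step left them, time stands still between calls to the robot, and variables do not carry over. Pictures are saved under pics/ and viewed, about 12 in all and at most 16, crops included, and the job is handed in when it is done.

Besides the shell and the picture viewer there is one more tool, called after "Request:" by a JSON object that holds its "name" and its "arguments", one argument or row to a line. apply_moves: Moves the arm, as the interface text tells. Shifts and turns lie within -1 to 1; 1 stands for 0.5 m of shift or pi/4 rad of turn. Its arguments: {"type":"object","properties":{"deltas":{"type":"array"},"hand":{"type":"number"},"force":{"type":"number"}},"required":["deltas"]}

```bash
ls; mkdir -p pics; cat > h.py <<'E'
import numpy as np, cv2
from station import arm, viewer, cut_out, spot_point
def w2p(c,P):
    m=viewer.camera_model(c);T=np.linalg.inv(m["world_from_camera"]);K=np.array(m["camera_matrix"])
    p=K@(T[:3,:3]@np.array(P,float)+T[:3,3]);return p[:2]/p[2]
def p2w(c,px,z=0.):
    m=viewer.camera_model(c);T=np.array(m["world_from_camera"]);K=np.array(m["camera_matrix"])
    d=T[:3,:3]@np.linalg.solve(K,[px[0],px[1],1.]);o=T[:3,3];return o+d*(z-o[2])/d[2]
def snap(c,name,box=None,s=1):
    im=viewer.read_camera(c)[:,:,::-1].copy()
    if box: l,t,r,b=box; im=im[t:b,l:r]
    cv2.imwrite(f"pics/{name}.png",cv2.resize(im,None,fx=s,fy=s,interpolation=cv2.INTER_CUBIC))
E
python3 - <<'E'
from h import *
np.set_printoptions(precision=3,suppress=True)
for c in("top","scene"):
    snap(c,c+"0",None,1.5)
    m=viewer.camera_model(c);print(c,np.array(m["world_from_camera"])[:3].tolist(),m["camera_matrix"][0][0])
    for t,z in dict(drum=0,drum_rim=.12,plate=0,gate_middle=.045,knob=.074,buckle1=0,glue_pot=0,mug=0,tape=0,scale=0,screwdriver=0,tag_cards=0).items():
        for r in spot_point(t,c)[:6]: print(c,t,round(r["p"],2),np.round(r["location"]),p2w(c,r["location"],z)[:2])
print(arm.get_state())
E
```

```text
pics
top [[0.011763575697646286, -0.9859046125361919, 0.16689431765841184, 0.35918945015599746], [-0.999865819789767, -0.00969494858668251, 0.013204180703054277, -0.11463287306426462], [-0.011400030830794806, -0.1670272521230075, -0.9858863709095964, 1.1688731923027316]] 403.34317827391015
top drum 0.61 [140. 261.] [0.343 0.229]
top drum 0.59 [246. 176.] [ 0.595 -0.071]
top drum 0.57 [394. 147.] [ 0.687 -0.508]
top drum 0.21 [135. 182.] [0.572 0.259]
top drum_rim 0.75 [129. 259.] [0.349 0.224]
top drum_rim 0.72 [245. 172.] [ 0.58  -0.072]
top drum_rim 0.67 [407. 136.] [ 0.685 -0.506]
top plate 0.63 [137. 182.] [0.573 0.251]
top gate_middle 0.89 [174. 184.] [0.562 0.131]
top knob 0.61 [169. 209.] [0.486 0.136]
top buckle1 0.67 [353. 183.] [ 0.577 -0.386]
top buckle1 0.56 [360. 228.] [ 0.444 -0.402]
top buckle1 0.56 [313. 235.] [ 0.424 -0.266]
top buckle1 0.51 [311. 168.] [ 0.619 -0.262]
top glue_pot 0.66 [338. 209.] [ 0.5   -0.338]
top glue_pot 0.35 [136. 182.] [0.574 0.256]
top tape 0.75 [251. 131.] [ 0.734 -0.082]
top scale 0.94 [319. 128.] [ 0.745 -0.286]
top screwdriver 0.73 [268.
[... 1171 characters left out ...]
 0.62 [163. 266.] [ 0.745 -0.283]
scene screwdriver 0.64 [191. 221.] [ 0.607 -0.251]
scene tag_cards 0.58 [323. 173.] [0.382 0.066]
scene tag_cards 0.16 [382. 249.] [0.576 0.246]
{'time': 1.3, 'q': array([72.984, 23.554, -0.728, 91.455,  0.32 , 64.991, -4.709]), 'dq': array([-0.018, -0.019,  0.023, -0.028, -0.005,  0.099, -0.008]), 'joint_torque': array([  0.   , -58.773,   0.641, -29.139,  -0.054,   0.01 ,   0.   ]), 'ee_pos': array([ 0.142, -0.609,  0.237]), 'ee_rot': array([[ 0.974,  0.227,  0.   ],
       [ 0.227, -0.974, -0.   ],
       [ 0.   ,  0.   , -1.   ]]), 'ft_force': array([-0.7  ,  1.375,  0.08 ]), 'wrist_torque': array([0.025, 0.067, 0.034]), 'grip_width': 1.0001139075385257}
```

View pics/top0.png

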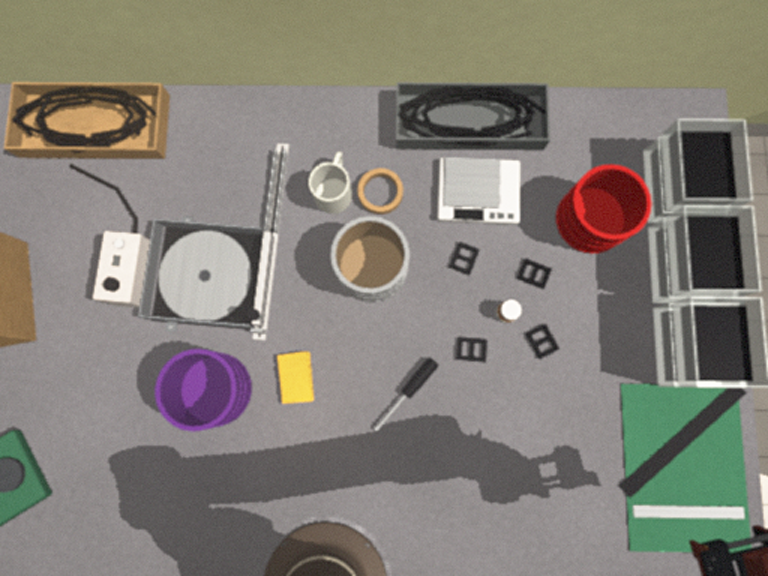

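View pics/scene0.png

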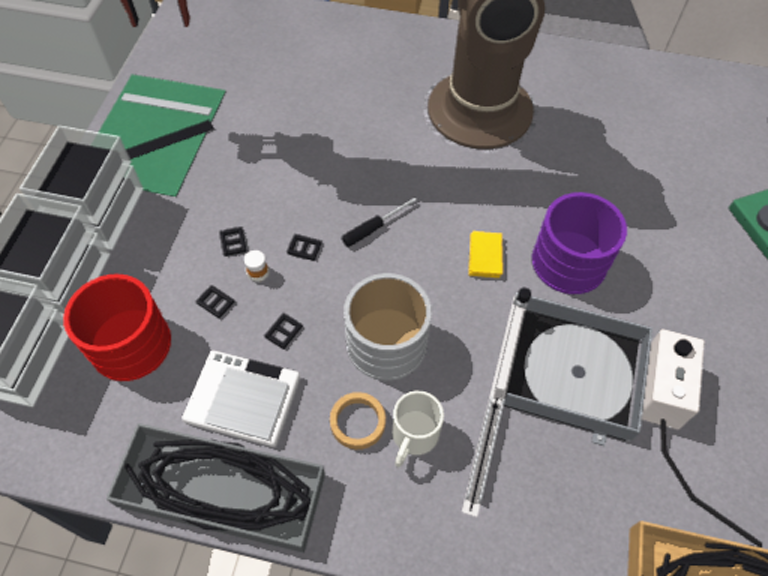

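The top view shows the real drum, grey steel with a tan lining, at (246,176). Its look-alikes are purple at (135,259) and red at (402,139). Four black buckles are at (310,172), (355,182), (314,233) and (361,228), with the glue pot between them. The pen, plate and gate are at (137,182), and the knob at (169,209). The black strips and cable bundles are not buckles. Next I'll take a close crop and measure the buckle yaws.

```bash
cat >> h.py <<'E'
def buckles(c="top"):
    viewer.read_camera(c); out=[]
    for r in cut_out("buckle1",c)[:8]:
        v,u=np.nonzero(r["region"]); 
        if len(u)<30: continue
        P=np.array([p2w(c,(a,b),.009)[:2] for a,b in zip(u,v)])
        (x,y),(w,h),an=cv2.minAreaRect((P*1000).astype(np.float32))
        if h>w: an+=90; w,h=h,w
        out.append((round(r["p"],2),round(x),round(y),round(w),round(h),"long axis deg",round((an+90)%180-90)))
    return out
# --- move planning: pose=(pos,R); rows in units
from scipy.spatial.transform import Rotation as Rot
def down(yaw): # yaw: azimuth (deg) of the tool's y axis, tool pointing down
    a=np.radians(yaw); y=np.array([np.cos(a),np.sin(a),0]); z=np.array([0,0,-1.]); return np.c_[np.cross(y,z),y,z]
def rows(p0,R0,targets,nd=4):
    """targets: list of (pos,R); prints rows relative to (p0,R0) & returns the last rounded pose"""
    out=[]
    for p,R in targets:
        t=np.round(R0.T@(np.array(p)-p0)/.5,nd); a=np.round(Rot.from_matrix(R0.T@R).as_rotvec()/(np.pi/4),nd); out.append([(t+0.).tolist(),(a+0.).tolist()])
    print(str(out).replace(" ","")); t,a=map(np.array,out[-1])
    return p0+R0@t*.5, R0@Rot.from_rotvec(a*np.pi/4).as_matrix()
def cur():
    s=arm.get_state(); return np.array(s["ee_pos"]),np.array(s["ee_rot"])
E
python3 - <<'E'
from h import *
for c in("top","scene"):
    for b in buckles(c): print(c,b)
snap("top","crop1",(290,140,390,260),5)
E
```

```text
top (0.75, 430, -267, 55, 44, 'long axis deg', 83)
top (0.66, 579, -389, 55, 42, 'long axis deg', 66)
top (0.53, 608, -256, 53, 40, 'long axis deg', -22)
scene (0.74, 611, -257, 58, 45, 'long axis deg', -20)
scene (0.63, 451, -404, 58, 41, 'long axis deg', 28)
scene (0.56, 434, -269, 60, 48, 'long axis deg', 85)
scene (0.54, 583, -391, 56, 44, 'long axis deg', 66)
```

View pics/crop1.png

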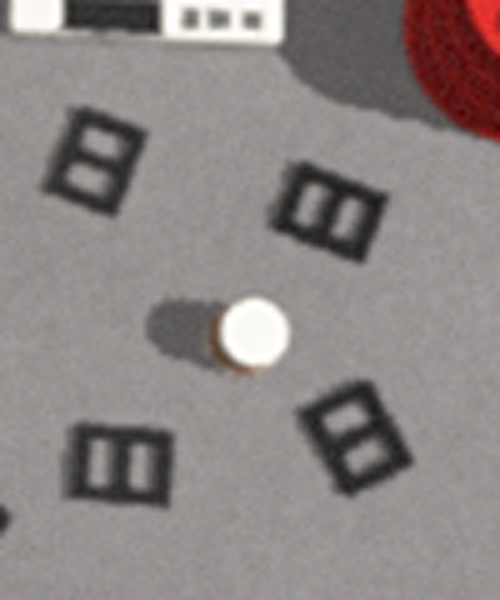

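All four are black two-slot buckles, at crop pixels (95,160), (330,212), (120,465) and (355,437). I'll pick A at (0.432,-0.268) first.

```bash
cat >> h.py <<'E'
DR=(.587,-.073)
def pick(p,R,x,y,jaw,dj,z=.017):
    for t in ([((x,y,.12),down(jaw))],[((x,y,z),down(jaw))],[((x,y,.22),down(jaw))],[((*DR,.22),down(dj))],[((*DR,.09),down(dj))],[((*DR,.24),down(dj))]):
        p,R=rows(p,R,t)
    return p,R
E
python3 - <<'E'
from h import *
p,R=cur()
p,R=pick(p,R,.432,-.268,-6,-6);print()
p,R=pick(p,R,.451,-.404,-62,-30)
E
```

```text
[[[0.7199,-0.5319,0.2333],[0.0,0.0,-1.5753]]]
[[[0.0001,0.0,0.206],[0.0,0.0,0.0]]]
[[[0.0,0.0,-0.406],[0.0,0.0,0.0]]]
[[[0.4202,0.2676,0.0],[0.0,0.0,0.0]]]
[[[0.0,0.0,0.26],[0.0,0.0,0.0]]]
[[[0.0,0.0,-0.3],[0.0,0.0,0.0]]]

[[[-0.6868,-0.2013,0.24],[0.0,0.0,1.2445]]]
[[[0.0,0.0,0.206],[0.0,0.0,0.0]]]
[[[0.0,0.0,-0.406],[0.0,0.0,0.0]]]
[[[0.5509,-0.4569,0.0],[0.0,0.0,-0.7112]]]
[[[0.0,0.0,0.26],[0.0,0.0,0.0]]]
[[[0.0,0.0,-0.3],[0.0,0.0,0.0]]]
```

Request:
{"name": "apply_moves", "arguments": {
  "deltas": [
    [[0.72, -0.532, 0.233], [0, 0, -0.8]],
    [[0.72, -0.532, 0.233], [0, 0, -0.8]],
    [[0.72, -0.532, 0.233], [0, 0, -0.8]],
    [[0.72, -0.532, 0.233], [0, 0, -0.8]],
    [[0.72, -0.532, 0.233], [0, 0, -0.8]],
    [[0.72, -0.532, 0.233], [0, 0, -0.8]],
    [[0.72, -0.532, 0.233], [0, 0, -0.8]],
    [[0.72, -0.532, 0.233], [0, 0, -0.8]],
    [[0.72, -0.532, 0.233], [0, 0, -0.8]]
  ],
  "hand": 75
}}

```text
time: 2.68
ee_pos: [0.4331, -0.2661, 0.1198]
ee_rot: [[0.652, 0.759, -0.0], [0.759, -0.652, 0.001], [0.001, -0.001, -1.0]]
ft_force: [-0.4, -0.2, 0.2]
grip_width: 0.748
```

Request:
{"name": "apply_moves", "arguments": {
  "deltas": [
    [[0, 0, 0], [0, 0, -0.775]],
    [[0, 0, 0], [0, 0, -0.775]],
    [[0, 0, 0], [0, 0, -0.775]],
    [[0, 0, 0.1], [0, 0, -0.775]],
    [[0, 0, 0.206], [0, 0, -0.775]],
    [[0, 0, 0.206], [0, 0, -0.775]],
    [[0, 0, 0.206], [0, 0, -0.775]]
  ]
}}

```text
time: 3.55
ee_pos: [0.4311, -0.2695, 0.0172]
ee_rot: [[0.107, 0.994, -0.001], [0.994, -0.107, -0.001], [-0.001, -0.001, -1.0]]
ft_force: [-0.6, -0.8, -0.2]
grip_width: 0.75
```

Request:
{"name": "apply_moves", "arguments": {
  "deltas": [
    [[0, 0, 0], [0, 0, 0]],
    [[0, 0, 0], [0, 0, 0]],
    [[0, 0, 0], [0, 0, 0]],
    [[0, 0, 0], [0, 0, 0]],
    [[0, 0, -0.1], [0, 0, 0]],
    [[0, 0, -0.2], [0, 0, 0]],
    [[0, 0, -0.3], [0, 0, 0]],
    [[0, 0, -0.406], [0, 0, 0]]
  ],
  "hand": 0,
  "force": 20
}}

```text
time: 4.55
ee_pos: [0.4317, -0.2677, 0.2216]
ee_rot: [[0.104, 0.995, -0.0], [0.995, -0.104, 0.0], [0.0, -0.0, -1.0]]
ft_force: [0.8, -0.7, -0.6]
grip_width: 0.498
```

Buckle A is held (43.8 mm). I'll drop it in the drum, then fetch D.

Request:
{"name": "apply_moves", "arguments": {
  "deltas": [
    [[0.42, 0.268, 0], [0, 0, 0]],
    [[0.42, 0.268, 0], [0, 0, 0]],
    [[0.42, 0.268, 0], [0, 0, 0]],
    [[0.42, 0.268, 0], [0, 0, 0]],
    [[0.42, 0.268, 0], [0, 0, 0]],
    [[0.42, 0.268, 0.05], [0, 0, 0]],
    [[0.42, 0.268, 0.15], [0, 0, 0]],
    [[0.42, 0.268, 0.26], [0, 0, 0]],
    [[0.42, 0.268, 0.26], [0, 0, 0]]
  ]
}}

```text
time: 5.68
ee_pos: [0.5837, -0.0741, 0.0865]
ee_rot: [[0.105, 0.994, -0.008], [0.994, -0.105, 0.001], [-0.0, -0.008, -1.0]]
ft_force: [-0.3, 0.2, 0.2]
grip_width: 0.501
```

Request:
{"name": "apply_moves", "arguments": {
  "deltas": [
    [[0, 0, 0], [0, 0, 0]],
    [[0, 0, 0], [0, 0, 0]],
    [[0, 0, 0], [0, 0, 0]],
    [[0, 0, -0.1], [0, 0, 0]],
    [[0, 0, -0.2], [0, 0, 0]],
    [[0, 0, -0.3], [0, 0, 0]]
  ],
  "hand": 75
}}

```text
time: 6.42
ee_pos: [0.5873, -0.0732, 0.2428]
ee_rot: [[0.105, 0.995, 0.001], [0.995, -0.105, -0.0], [-0.0, 0.001, -1.0]]
ft_force: [-0.1, -0.5, 0.4]
grip_width: 0.754
```

Request:
{"name": "apply_moves", "arguments": {
  "deltas": [
    [[-0.687, -0.201, 0.0], [0, 0, 0.8]],
    [[-0.687, -0.201, 0.0], [0, 0, 0.8]],
    [[-0.687, -0.201, 0.24], [0, 0, 0.8]],
    [[-0.687, -0.201, 0.24], [0, 0, 0.8]],
    [[-0.687, -0.201, 0.24], [0, 0, 0.8]],
    [[-0.687, -0.201, 0.24], [0, 0, 0.8]],
    [[-0.687, -0.201, 0.24], [0, 0, 0.8]],
    [[-0.687, -0.201, 0.24], [0, 0, 0.8]]
  ]
}}

```text
time: 7.42
ee_pos: [0.4512, -0.4046, 0.1204]
ee_rot: [[0.67, 0.742, 0.0], [0.742, -0.67, 0.0], [0.0, 0.0, -1.0]]
ft_force: [0.8, 0.8, 0.3]
grip_width: 0.748
```

```bash
python3 - <<'E'
from h import *
for c in("top","scene"):
    for b in buckles(c): print(c,b)
E
```

```text
top (0.76, 578, -390, 56, 48, 'long axis deg', 68)
top (0.72, 590, -72, 56, 48, 'long axis deg', -89)
top (0.57, 608, -254, 57, 47, 'long axis deg', -19)
top (0.48, 465, -389, 40, 17, 'long axis deg', -49)
scene (0.76, 581, -391, 50, 38, 'long axis deg', 72)
scene (0.63, 578, -76, 57, 31, 'long axis deg', -85)
scene (0.46, 452, -404, 62, 45, 'long axis deg', 27)
```

Request:
{"name": "apply_moves", "arguments": {
  "deltas": [
    [[0, 0, 0], [0, 0, 0.445]],
    [[0, 0, 0], [0, 0, 0.445]],
    [[0, 0, 0.1], [0, 0, 0.445]],
    [[0, 0, 0.206], [0, 0, 0.445]],
    [[0, 0, 0.206], [0, 0, 0.445]],
    [[0, 0, 0.206], [0, 0, 0.445]]
  ]
}}

```text
time: 8.38
ee_pos: [0.4524, -0.4033, 0.0177]
ee_rot: [[0.882, 0.47, 0.001], [0.47, -0.882, 0.0], [0.001, 0.0, -1.0]]
ft_force: [0.3, -0.7, 0.5]
grip_width: 0.748
```

Request:
{"name": "apply_moves", "arguments": {
  "deltas": [
    [[0, 0, 0], [0, 0, 0]],
    [[0, 0, 0], [0, 0, 0]],
    [[0, 0, 0], [0, 0, 0]],
    [[0, 0, 0], [0, 0, 0]],
    [[0, 0, -0.1], [0, 0, 0]],
    [[0, 0, -0.2], [0, 0, 0]],
    [[0, 0, -0.3], [0, 0, 0]],
    [[0, 0, -0.406], [0, 0, 0]]
  ],
  "hand": 0
}}

```text
time: 9.38
ee_pos: [0.4509, -0.4041, 0.2216]
ee_rot: [[0.883, 0.469, -0.0], [0.469, -0.883, 0.0], [-0.0, -0.0, -1.0]]
ft_force: [0.4, -0.3, 0.5]
grip_width: 0.502
```

```bash
python3 - <<'E'
from h import *
p,R=cur(); print(p, arm.get_state()["grip_width"])
p,R=rows(p,R,[((*DR,.22),down(-30))]);p=np.array([*DR,.24])
p,R=pick(p,R,.580,-.390,-23,-23);print()
p,R=pick(p,R,.609,-.256,70,20)
E
```

```text
[ 0.45092567 -0.40414364  0.22156695] 0.5015706380740774
[[[0.5508,-0.4575,0.0032],[-0.0006,0.0002,-0.7122]]]
[[[-0.5561,0.3049,0.24],[0.0001,0.0,-0.1555]]]
[[[0.0,0.0,0.206],[0.0,0.0,0.0]]]
[[[0.0,0.0,-0.406],[0.0,0.0,0.0]]]
[[[0.5891,-0.2349,0.0],[0.0,0.0,0.0]]]
[[[0.0,0.0,0.26],[0.0,0.0,0.0]]]
[[[0.0,0.0,-0.3],[0.0,0.0,0.0]]]

[[[-0.3197,0.1835,0.24],[0.0,-0.0001,-2.0667]]]
[[[0.0,0.0,0.206],[0.0,0.0,0.0]]]
[[[0.0,0.0,-0.406],[0.0,0.0,0.0]]]
[[[0.1665,0.3289,0.0],[0.0,0.0,1.1111]]]
[[[0.0,0.0,0.26],[0.0,0.0,0.0]]]
[[[0.0,0.0,-0.3],[0.0,0.0,0.0]]]
```

D is held. I'll drop it and fetch B.

Request:
{"name": "apply_moves", "arguments": {
  "deltas": [
    [[0.551, -0.4575, 0], [0, 0, -0.712]],
    [[0.551, -0.4575, 0], [0, 0, -0.712]],
    [[0.551, -0.4575, 0], [0, 0, -0.712]],
    [[0.551, -0.4575, 0], [0, 0, -0.712]],
    [[0.551, -0.4575, 0], [0, 0, -0.712]],
    [[0.551, -0.4575, 0], [0, 0, -0.712]],
    [[0.551, -0.4575, 0.06], [0, 0, -0.712]],
    [[0.551, -0.4575, 0.16], [0, 0, -0.712]],
    [[0.551, -0.4575, 0.26], [0, 0, -0.712]],
    [[0.551, -0.4575, 0.26], [0, 0, -0.712]]
  ]
}}

```text
time: 10.62
ee_pos: [0.5846, -0.073, 0.0868]
ee_rot: [[0.5, 0.866, -0.007], [0.866, -0.5, 0.001], [-0.003, -0.007, -1.0]]
ft_force: [0.3, -0.6, 0.8]
grip_width: 0.498
```

Request:
{"name": "apply_moves", "arguments": {
  "deltas": [
    [[0, 0, 0], [0, 0, 0]],
    [[0, 0, 0], [0, 0, 0]],
    [[0, 0, 0], [0, 0, 0]],
    [[0, 0, -0.1], [0, 0, 0]],
    [[0, 0, -0.2], [0, 0, 0]],
    [[0, 0, -0.3], [0, 0, 0]]
  ],
  "hand": 75
}}

```text
time: 11.38
ee_pos: [0.5874, -0.073, 0.2427]
ee_rot: [[0.5, 0.866, 0.001], [0.866, -0.5, -0.0], [0.0, 0.001, -1.0]]
ft_force: [0.5, -0.2, 0.6]
grip_width: 0.751
```

Request:
{"name": "apply_moves", "arguments": {
  "deltas": [
    [[-0.556, 0.305, 0], [0, 0, -0.155]],
    [[-0.556, 0.305, 0], [0, 0, -0.155]],
    [[-0.556, 0.305, 0.24], [0, 0, -0.155]],
    [[-0.556, 0.305, 0.24], [0, 0, -0.155]],
    [[-0.556, 0.305, 0.24], [0, 0, -0.155]],
    [[-0.556, 0.305, 0.24], [0, 0, -0.155]],
    [[-0.556, 0.305, 0.35], [0, 0, -0.155]],
    [[-0.556, 0.305, 0.446], [0, 0, -0.155]],
    [[-0.556, 0.305, 0.446], [0, 0, -0.155]],
    [[-0.556, 0.305, 0.446], [0, 0, -0.155]]
  ]
}}

```text
time: 12.62
ee_pos: [0.5801, -0.3896, 0.0173]
ee_rot: [[0.391, 0.92, -0.001], [0.92, -0.391, 0.001], [0.0, -0.001, -1.0]]
ft_force: [-2.7, 1.8, -1.4]
grip_width: 0.75
```

Request:
{"name": "apply_moves", "arguments": {
  "deltas": [
    [[0, 0, 0], [0, 0, 0]],
    [[0, 0, 0], [0, 0, 0]],
    [[0, 0, 0], [0, 0, 0]],
    [[0, 0, 0], [0, 0, 0]],
    [[0, 0, -0.1], [0, 0, 0]],
    [[0, 0, -0.2], [0, 0, 0]],
    [[0, 0, -0.3], [0, 0, 0]],
    [[0, 0, -0.406], [0, 0, 0]]
  ],
  "hand": 0
}}

```text
time: 13.62
ee_pos: [0.581, -0.391, 0.2228]
ee_rot: [[0.392, 0.92, 0.002], [0.92, -0.392, -0.002], [-0.001, 0.003, -1.0]]
ft_force: [0.5, -0.3, 0.0]
grip_width: 0.498
```

Request:
{"name": "apply_moves", "arguments": {
  "deltas": [
    [[0.589, -0.235, 0], [0, 0, -0.8]],
    [[0.589, -0.235, 0], [0, 0, -0.8]],
    [[0.589, -0.235, 0], [0, 0, -0.8]],
    [[0.589, -0.235, 0], [0, 0, -0.8]],
    [[0.589, -0.235, 0], [0, 0, -0.8]],
    [[0.589, -0.235, 0], [0, 0, -0.8]],
    [[0.589, -0.235, 0.06], [0, 0, -0.8]],
    [[0.589, -0.235, 0.16], [0, 0, -0.8]],
    [[0.589, -0.235, 0.26], [0, 0, -0.8]],
    [[0.589, -0.235, 0.26], [0, 0, -0.8]]
  ]
}}

```text
time: 14.88
ee_pos: [0.5858, -0.0744, 0.0875]
ee_rot: [[-0.223, 0.975, -0.005], [0.975, 0.223, 0.0], [0.001, -0.005, -1.0]]
ft_force: [-0.1, 0.4, 0.2]
grip_width: 0.496
```

Request:
{"name": "apply_moves", "arguments": {
  "deltas": [
    [[0, 0, 0], [0, 0, 0]],
    [[0, 0, 0], [0, 0, 0]],
    [[0, 0, 0], [0, 0, 0]],
    [[0, 0, -0.1], [0, 0, 0]],
    [[0, 0, -0.2], [0, 0, 0]],
    [[0, 0, -0.3], [0, 0, 0]]
  ],
  "hand": 75
}}

```text
time: 15.62
ee_pos: [0.5876, -0.073, 0.2427]
ee_rot: [[-0.225, 0.974, 0.001], [0.974, 0.225, -0.0], [-0.001, 0.001, -1.0]]
ft_force: [0.9, -0.5, 0.3]
grip_width: 0.749
```

Request:
{"name": "apply_moves", "arguments": {
  "deltas": [
    [[-0.366, -0.04, 0], [0, 0, -0.8]],
    [[-0.366, -0.04, 0], [0, 0, -0.8]],
    [[-0.366, -0.04, 0.1], [0, 0, -0.8]],
    [[-0.366, -0.04, 0.24], [0, 0, -0.8]],
    [[-0.366, -0.04, 0.24], [0, 0, -0.8]]
  ]
}}

```text
time: 16.25
ee_pos: [0.6068, -0.2567, 0.1169]
ee_rot: [[-0.753, 0.658, -0.005], [0.658, 0.753, 0.002], [0.005, -0.002, -1.0]]
ft_force: [-0.4, 0.5, 0.2]
grip_width: 0.749
```

```bash
python3 - <<'E'
from h import *
for c in("top","scene"):
    for b in buckles(c): print(c,b)
E
```

```text
Traceback (most recent call last):
  File "h.py", line 18, in buckles
    P=np.array([p2w(c,(a,b),.009)[:2] for a,b in zip(u,v)])
                ~~~^^^^^^^^^^^^^^
  File "h.py", line 7, in p2w
    m=viewer.camera_model(c);T=np.array(m["world_from_camera"]);K=np.array(m["camera_matrix"])
ValueError: time passes only in moves, steps and waits
```

Request:
{"name": "apply_moves", "arguments": {
  "deltas": [
    [[0, 0, 0], [0, 0, -0.467]],
    [[0, 0, 0], [0, 0, -0.467]],
    [[0, 0, 0.1], [0, 0, -0.467]],
    [[0, 0, 0.206], [0, 0, -0.467]],
    [[0, 0, 0.206], [0, 0, -0.467]],
    [[0, 0, 0.206], [0, 0, -0.467]]
  ]
}}

```text
time: 17.1
ee_pos: [0.611, -0.2552, 0.0201]
ee_rot: [[-0.94, 0.342, 0.003], [0.342, 0.94, -0.001], [-0.003, 0.0, -1.0]]
ft_force: [-0.3, 0.0, 0.7]
grip_width: 0.751
```

Request:
{"name": "apply_moves", "arguments": {
  "deltas": [
    [[0, 0, 0], [0, 0, 0]],
    [[0, 0, 0], [0, 0, 0]],
    [[0, 0, 0], [0, 0, 0]],
    [[0, 0, 0], [0, 0, 0]],
    [[0, 0, -0.1], [0, 0, 0]],
    [[0, 0, -0.2], [0, 0, 0]],
    [[0, 0, -0.3], [0, 0, 0]],
    [[0, 0, -0.406], [0, 0, 0]]
  ],
  "hand": 0
}}

```text
time: 18.1
ee_pos: [0.6087, -0.2559, 0.2215]
ee_rot: [[-0.94, 0.342, -0.001], [0.342, 0.94, 0.0], [0.001, 0.0, -1.0]]
ft_force: [0.4, -1.0, -0.3]
grip_width: 0.498
```

```bash
sed -i 's/^def w2p/import functools\n@functools.cache\ndef cm(c): return viewer.camera_model(c)\ndef w2p/; s/m=viewer.camera_model(c)/m=cm(c)/' h.py; python3 - <<'E'
from h import *
p,R=cur(); print(p, arm.get_state()["grip_width"])
rows(p,R,[((*DR,.22),down(25))])
for c in("top","scene"):
    for b in buckles(c): print(c,b)
E
```

```text
[ 0.60865831 -0.25589951  0.22146202] 0.4984118249081177
[[[0.1659,0.3289,0.0031],[-0.0003,-0.001,0.9997]]]
top (0.73, 642, -279, 52, 34, 'long axis deg', 71)
top (0.68, 597, -74, 59, 48, 'long axis deg', -78)
scene (0.76, 578, -80, 57, 44, 'long axis deg', -77)
scene (0.66, 510, -328, 57, 38, 'long axis deg', 71)
scene (0.3, 446, 144, 29, 21, 'long axis deg', -16)
```

Request:
{"name": "apply_moves", "arguments": {
  "deltas": [
    [[0.166, 0.329, 0], [0, 0, 1]],
    [[0.166, 0.329, 0], [0, 0, 1]],
    [[0.166, 0.329, 0], [0, 0, 1]],
    [[0.166, 0.329, 0], [0, 0, 1]],
    [[0.166, 0.329, 0], [0, 0, 1]],
    [[0.166, 0.329, 0.06], [0, 0, 1]],
    [[0.166, 0.329, 0.16], [0, 0, 1]],
    [[0.166, 0.329, 0.26], [0, 0, 1]],
    [[0.166, 0.329, 0.26], [0, 0, 1]]
  ]
}}

```text
time: 19.42
ee_pos: [0.5842, -0.0742, 0.0858]
ee_rot: [[-0.423, 0.906, -0.009], [0.906, 0.423, 0.001], [0.005, -0.008, -1.0]]
ft_force: [0.3, 0.0, -0.3]
grip_width: 0.499
```

Request:
{"name": "apply_moves", "arguments": {
  "deltas": [
    [[0, 0, 0], [0, 0, 0]],
    [[0, 0, 0], [0, 0, 0]],
    [[0, 0, 0], [0, 0, 0]],
    [[0, 0, -0.1], [0, 0, 0]],
    [[0, 0, -0.2], [0, 0, 0]],
    [[0, 0, -0.3], [0, 0, 0]],
    [[-0.25, -0.4, -0.3], [0, 0, 0.67]],
    [[-0.25, -0.4, -0.3], [0, 0, 0.67]],
    [[-0.25, -0.4, -0.3], [0, 0, 0.67]],
    [[-0.25, -0.4, -0.3], [0, 0, 0.67]]
  ],
  "hand": 75
}}

```text
time: 20.68
ee_pos: [0.4574, -0.273, 0.2414]
ee_rot: [[0.093, 0.996, 0.001], [0.996, -0.093, -0.002], [-0.002, 0.001, -1.0]]
ft_force: [0.8, -0.1, -0.8]
grip_width: 0.75
```

```bash
python3 - <<'E'
from h import *
np.set_printoptions(precision=4,suppress=True)
print(arm.get_state()["ee_pos"])
for c in("top","scene"):
    snap(c,c+"1")
    for t,z in dict(drum=0,drum_rim=.12,plate=0,gate_middle=.045,knob=.074).items():
        for r in spot_point(t,c)[:4]:
            w=p2w(c,r["location"],z)[:2]
            if .4<w[0]<.7 and -.15<w[1]<.3: print(c,t,round(r["p"],2),w)
    for b in buckles(c): print(c,b)
a=cv2.imread("pics/top1.png")[120:240,80:300];b=cv2.imread("pics/scene1.png")[150:300,220:460]
a=cv2.resize(a,None,fx=3.4,fy=3.4,interpolation=2);b=cv2.resize(b,(a.shape[1],408),interpolation=2)[:190+0]
cv2.imwrite("pics/c2.png",a)
E
```

```text
[ 0.4574 -0.273   0.2414]
top drum 0.64 [ 0.5868 -0.0703]
top drum_rim 0.86 [ 0.5869 -0.0708]
top plate 0.97 [0.5706 0.2602]
top gate_middle 0.69 [0.5656 0.1321]
top gate_middle 0.58 [ 0.5889 -0.0653]
top knob 0.61 [0.4871 0.1296]
top (0.67, 595, -71, 58, 46, 'long axis deg', -64)
scene drum 0.59 [ 0.5867 -0.0802]
scene drum_rim 0.95 [ 0.5892 -0.0869]
scene plate 0.93 [0.5733 0.25  ]
scene gate_middle 0.92 [0.5623 0.1394]
scene gate_middle 0.24 [ 0.5432 -0.0877]
scene knob 0.41 [0.4924 0.1441]
scene (0.77, 571, -78, 60, 44, 'long axis deg', -77)
```

View pics/c2.png

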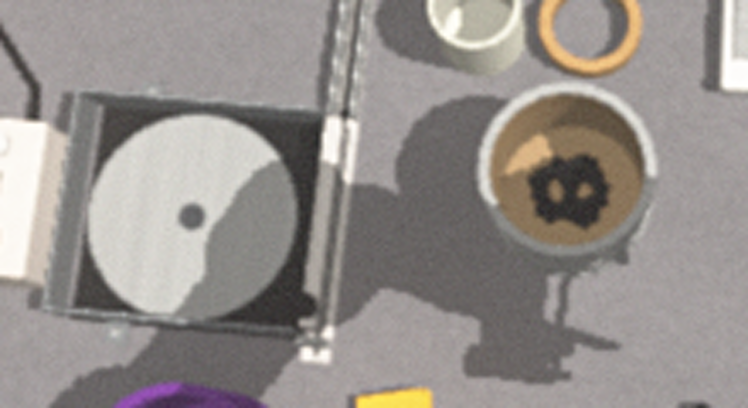

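The crop shows all the buckles lying in the drum at (568,190), with the plate hub at (191,216) and the knob at (306,308). I'll convert the features I read by eye to world coordinates.

```bash
python3 - <<'E'
from h import *
np.set_printoptions(precision=4,suppress=True)
f=lambda x,y,z:p2w("top",(80+(x+.5)/3.4-.5,120+(y+.5)/3.4-.5),z)[:2]
an=lambda a,b:np.degrees(np.arctan2(*(a-b)[::-1]))
print("hub",f(191,216,0),"platec",f(192,216,0),"rim",f(567,170,.12),"knob",f(306,305,.084))
print("channel yaw",an(f(358,0,.01),f(315,355,.01)),"back",an(f(75,95,.045),f(45,308,.045)),"side+90",an(f(75,95,.045),f(325,112,.045))-90, "side2",an(f(45,308,.045),f(300,328,.045))-90)
# scene: precise fits by colour
for c in("top","scene"):
    viewer.read_camera(c)
    for t,z in (("drum",.06),("knob",.074),("gate_middle",.045)):
        for r in cut_out(t,c)[:3]: 
            v,u=np.nonzero(r["region"]); print(c,t,round(r["p"],2),r["box"],p2w(c,(u.mean(),v.mean()),z)[:2])
# line fit of gate region's major axis
E
```

```text
hub [0.5699 0.2556] platec [0.5699 0.2547] rim [ 0.5876 -0.0753] knob [0.4835 0.1325]
channel yaw -4.291451109703618 back -3.5040816131863455 side+90 -3.483571966188194 side2 -3.8632208224374125
top drum 0.76 [102.6, 234.9, 168.6, 284.4] [0.3483 0.2272]
top drum 0.72 [369.1, 114.0, 433.5, 167.1] [ 0.6968 -0.5135]
top drum 0.67 [219.8, 143.3, 277.1, 200.9] [ 0.5963 -0.0729]
top knob 0.7 [163.9, 152.0, 181.6, 219.0] [0.5479 0.1245]
top knob 0.53 [167.6, 206.1, 170.9, 211.9] [0.4853 0.1404]
top gate_middle 0.56 [168.9, 155.3, 184.8, 218.8] [0.5552 0.1301]
scene drum 0.77 [43.2, 184.1, 114.2, 253.3] [ 0.6906 -0.5144]
scene drum 0.71 [226.5, 177.0, 285.9, 252.4] [ 0.5859 -0.0773]
scene drum 0.69 [352.6, 128.8, 417.7, 194.0] [0.3471 0.22  ]
scene knob 0.42 [346.5, 193.8, 352.2, 204.9] [0.4865 0.1366]
scene gate_middle 0.57 [328.7, 192.0, 352.5, 267.5] [0.5704 0.1291]
scene gate_middle 0.48 [346.3, 189.6, 350.7, 205.0] [0.4688 0.1379]
scene gate_middle 0.27 [260.8, 263.6, 294.1, 312.1] [0.7395 0.0037]
```

```bash
python3 - <<'E'
import cv2
b=cv2.imread("pics/scene1.png")[150:300,230:460]
cv2.imwrite("pics/c3.png",cv2.resize(b,None,fx=3.4,fy=3.4,interpolation=2))
E
```

```text
(no output)
```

View pics/c3.png

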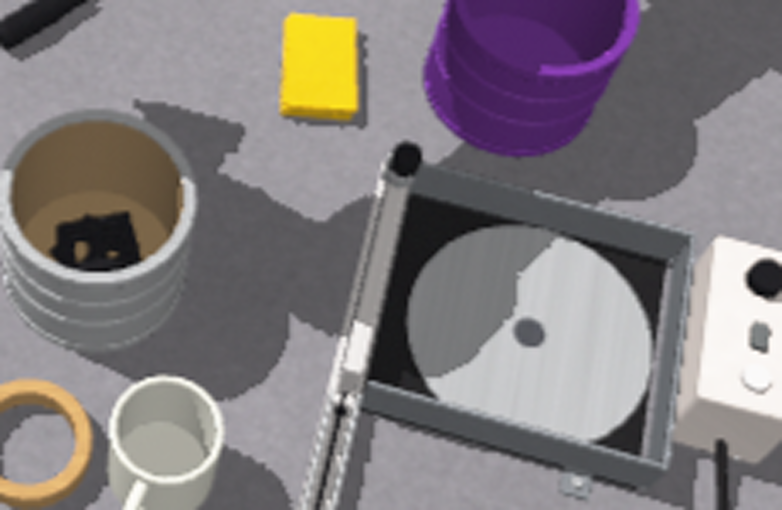

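```bash
python3 - <<'E'
from h import *
np.set_printoptions(precision=4,suppress=True)
f=lambda x,y,z:p2w("scene",(230+(x+.5)/3.4-.5,150+(y+.5)/3.4-.5),z)[:2]
an=lambda a,b:np.degrees(np.arctan2(*(a-b)[::-1]))
print("hub",f(529,333,0),"rim",f(99,195,.12),"knobtop",f(407,152,.084),"knobmid",f(404,162,.074))
print("side walls",an(f(690,235,.045),f(410,165,.045))-90,an(f(655,480,.045),f(365,403,.045))-90,"back",an(f(655,480,.045),f(690,235,.045)))
P=np.array([.5705,.2548]);a=np.radians(-3.8);X=np.array([np.cos(a),np.sin(a)]);Y=np.array([-X[1],X[0]])
print("pred knob",P-.075*X-.122*Y,"gatemid",P-.001*X-.122*Y, "drum in pen",[(np.array([.5878,-.075])-P)@v for v in(X,Y)])
p,R=cur();print(p)
k=P-.075*X-.122*Y
for t in ([((*k,.16),down(-3.8))],[((*k,.072),down(-3.8))]): p,R=rows(p,R,t)
p,R=rows(p,R,[((*(k+s*X),.072+.0115),down(-3.8)) for s in(0,.18)])
E
```

```text
hub [0.5705 0.2534] rim [ 0.5919 -0.0741] knobtop [0.4862 0.1364] knobmid [0.4891 0.1364]
side walls -3.6547314205541426 -3.1911945260261376 back -5.184722899489886
pred knob [0.4876 0.138 ] gatemid [0.5614 0.1331] drum in pen [np.float64(0.039119097753372495), np.float64(-0.32792838576579814)]
[ 0.459  -0.2707  0.2402]
[[[0.8194,-0.0167,0.1603],[0.0001,0.0,-0.0304]]]
[[[0.0,0.0,0.176],[0.0,0.0,0.0]]]
[[[0.0,0.0,-0.023],[0.0,0.0,0.0]],[[0.0,0.36,-0.023],[0.0,0.0,0.0]]]
```

Request:
{"name": "apply_moves", "arguments": {
  "deltas": [
    [[0.82, -0.017, 0.16], [0, 0, -0.03]],
    [[0.82, -0.017, 0.16], [0, 0, -0.03]],
    [[0.82, -0.017, 0.16], [0, 0, -0.03]],
    [[0.82, -0.017, 0.16], [0, 0, -0.03]],
    [[0.82, -0.017, 0.16], [0, 0, -0.03]],
    [[0.82, -0.017, 0.16], [0, 0, -0.03]],
    [[0.82, -0.017, 0.16], [0, 0, -0.03]],
    [[0.82, -0.017, 0.16], [0, 0, -0.03]]
  ]
}}

```text
time: 22.88
ee_pos: [0.4867, 0.1423, 0.1598]
ee_rot: [[0.06, 0.998, -0.001], [0.998, -0.06, 0.002], [0.002, -0.001, -1.0]]
ft_force: [-0.8, -0.2, 0.3]
grip_width: 0.751
```

Request:
{"name": "apply_moves", "arguments": {
  "deltas": [
    [[0, 0, 0.06], [0, 0, 0]],
    [[0, 0, 0.12], [0, 0, 0]],
    [[0, 0, 0.176], [0, 0, 0]],
    [[0, 0, 0.176], [0, 0, 0]]
  ]
}}

```text
time: 23.38
ee_pos: [0.4864, 0.1366, 0.0708]
ee_rot: [[0.068, 0.998, -0.003], [0.998, -0.068, -0.002], [-0.002, -0.003, -1.0]]
ft_force: [0.8, -0.4, 0.4]
grip_width: 0.748
```

Request:
{"name": "apply_moves", "arguments": {
  "deltas": [
    [[0, 0, 0], [0, 0, 0]],
    [[0, 0, 0], [0, 0, 0]],
    [[0, 0, 0], [0, 0, 0]],
    [[0, 0, 0], [0, 0, 0]],
    [[0, 0, 0], [0, 0, 0]],
    [[0, 0, -0.012], [0, 0, 0]],
    [[0, 0, -0.023], [0, 0, 0]],
    [[0, 0, -0.023], [0, 0, 0]]
  ],
  "hand": 0,
  "force": 50
}}

```text
time: 24.38
ee_pos: [0.487, 0.1384, 0.0836]
ee_rot: [[0.066, 0.998, -0.001], [0.998, -0.066, -0.0], [-0.0, -0.001, -1.0]]
ft_force: [1.3, 1.8, -9.8]
grip_width: 0.239
```

Request:
{"name": "apply_moves", "arguments": {
  "deltas": [
    [[0, 0.04, 0], [0, 0, 0]],
    [[0, 0.08, 0], [0, 0, 0]],
    [[0, 0.12, 0], [0, 0, 0]],
    [[0, 0.16, 0], [0, 0, 0]],
    [[0, 0.2, 0], [0, 0, 0]],
    [[0, 0.24, 0], [0, 0, 0]],
    [[0, 0.28, 0], [0, 0, 0]],
    [[0, 0.31, 0], [0, 0, 0]],
    [[0, 0.34, 0], [0, 0, 0]],
    [[0, 0.357, 0], [0, 0, 0]]
  ]
}}

```text
time: 25.62
ee_pos: [0.6639, 0.125, 0.0818]
ee_rot: [[0.067, 0.998, -0.005], [0.998, -0.067, -0.002], [-0.003, -0.005, -1.0]]
ft_force: [-19.7, -1.6, -8.5]
grip_width: 0.241
```

Request:
{"name": "apply_moves", "arguments": {
  "deltas": [
    [[0, 0.002, 0], [0, 0, 0]],
    [[0, 0.002, 0], [0, 0, 0]]
  ]
}}

```text
time: 25.88
ee_pos: [0.6635, 0.125, 0.0815]
ee_rot: [[0.067, 0.998, -0.007], [0.998, -0.067, -0.003], [-0.003, -0.007, -1.0]]
ft_force: [-6.9, -2.8, -9.5]
grip_width: 0.242
```

Request:
{"name": "apply_moves", "arguments": {
  "deltas": [
    [[0, -0.003, 0.01], [0, 0, 0]],
    [[0, -0.003, 0.022], [0, 0, 0]],
    [[0, -0.003, 0.022], [0, 0, 0]]
  ]
}}

```text
time: 26.25
ee_pos: [0.6634, 0.1251, 0.0725]
ee_rot: [[0.067, 0.998, -0.003], [0.998, -0.067, -0.003], [-0.003, -0.003, -1.0]]
ft_force: [-7.3, -4.6, -1.3]
grip_width: 0.237
```

Request:
{"name": "apply_moves", "arguments": {
  "deltas": [
    [[0, 0, 0], [0, 0, 0]],
    [[0, 0, 0], [0, 0, 0]],
    [[0, 0, 0], [0, 0, 0]],
    [[0, 0, -0.1], [0, 0, 0]],
    [[0, 0, -0.2], [0, 0, 0]],
    [[0, 0, -0.3], [0, 0, 0]]
  ],
  "hand": 60
}}

```text
time: 27.0
ee_pos: [0.6651, 0.1269, 0.2246]
ee_rot: [[0.066, 0.998, 0.001], [0.998, -0.066, 0.001], [0.001, 0.001, -1.0]]
ft_force: [0.9, -0.8, -0.1]
grip_width: 0.599
```

```bash
python3 - <<'E'
from h import *
np.set_printoptions(precision=4,suppress=True)
print(cur()[0],arm.get_state()["q"])
for c in("top","scene"):
    snap(c,c+"2")
    for t,z in dict(gate_middle=.045,knob=.074).items():
        for r in spot_point(t,c)[:2]: print(c,t,round(r["p"],2),p2w(c,r["location"],z)[:2])
# swing plan
from scipy.optimize import minimize
a=np.radians(-4.0);P=np.array([.5705,.2545]);X=np.array([np.cos(a),np.sin(a)]);Y=np.array([-X[1],X[0]])
c0=np.array([(np.array([.588,-.0745])-P)@v for v in(X,Y)]);print("drum in pen",c0)
u=lambda t:np.array([np.cos(t),np.sin(t)])
def path(ps):
    c=c0.copy();prev=0;out=[c.copy()]
    for i,t in enumerate(ps):
        s=1 if i%2==0 else -1
        c=c+s*.07*(u(t)-u(prev));prev=t;out.append(c.copy())
    return np.array(out)
for n in(5,6,7):
    x0=[.5 if i%2==0 else -.4 for i in range(n)]
    r=minimize(lambda q:np.sum(path(q)[-1]**2)*1e4+.001*np.sum(np.diff(np.r_[0,q])**2)+.1*max(0,abs(path(q)[-2][0])-.015),x0)
    print(n,np.degrees(r.x).round(1),r.fun);print(path(r.x)*1000)
E
```

```text
[0.6651 0.1269 0.2246] [  8.1781  33.7442 -36.1556  82.4582  20.3523  70.3376 -33.9926]
top gate_middle 0.67 [0.7363 0.1119]
scene gate_middle 0.72 [0.7355 0.1195]
scene knob 0.56 [0.6624 0.1312]
scene knob 0.37 [ 0.6025 -0.0616]
drum in pen [ 0.0404 -0.327 ]
5 [ 41.1 -24.2  33.1 -27.1  32.2] 0.004989671352189211
[[  40.4073 -326.9778]
 [  23.1245 -280.9247]
 [  11.9968 -206.1694]
 [   6.7964 -139.2468]
 [   3.1086  -69.1724]
 [   0.0001   -0.0017]]
6 [ 35.7 -17.   28.8 -20.   27.5 -20.5] 0.003984106911053386
[[  40.4073 -326.9778]
 [  27.2534 -286.1304]
 [  17.1461 -224.8567]
 [  11.5586 -170.7524]
 [   7.16   -113.0949]
 [   3.4882  -56.7971]
 [   0.0001   -0.0013]]
7 [ 31.8 -12.3  26.  -15.3  24.5 -15.9  24.3] 0.003335540992745206
[[  40.4073 -326.9778]
 [  29.9254 -290.1323]
 [  21.0538 -238.3585]
 [  15.6032 -192.7924]
 [  11.0078 -143.7401]
 [   7.151   -96.2542]
 [   3.512   -47.9876]
 [   0.0001   -0.0011]]
```

```bash
cat > sw.py <<'E'
from h import *
import sys,json
YAW=-4.0;P=np.array([.5705,.2545])
RM=.06575
def uz(d): a=np.radians(d); return np.array([np.cos(a),np.sin(a),0])
def plan(c,psi,s,D,tau=.13,n=10,zg=.107,p=None,R=None):
    """c world centre, psi world yaw deg of the drum's x, s=+1/-1 raised side, D swing deg"""
    if p is None: p,R=cur()
    c=np.array([c[0],c[1],0.]);u=uz(psi)*s; g=c+RM*u; piv=c-.07*u
    for z in(.16,zg):
        print("over/down"); p,R=rows(p,R,[((g[0],g[1],z),down(psi))])
    p0=np.array([g[0],g[1],zg]);R0=down(psi)
    def pose(t,d):
        M=Rot.from_rotvec(np.array([0,0,np.radians(d)])).as_matrix()@Rot.from_rotvec(np.cross(u,[0,0,1])*t).as_matrix()
        return piv+M@(p0-piv),M@R0
    p,R=p0,R0
    print("tilt");p,R=rows(p,R,[pose(tau*k,0) for k in(.5,1)],3)
    print("swing");p,R=rows(p,R,[pose(tau,D*k/n) for k in range(1,n+1)],3)
    print("untilt");p,R=rows(p,R,[pose(tau*k,D) for k in(.5,0)],3)
    u2=uz(psi+D)*s; c2=piv+.07*u2; X=uz(YAW)[:2];Y=np.array([-X[1],X[0]])
    print("end c",c2.round(4),"pen",[round(float((c2[:2]-P)@v),4) for v in(X,Y)],"psi",psi+D)
E
python3 - <<'E'
from sw import *
plan((.588,-.0745),-4,1,36)
E
```

```text
over/down
[[[-0.4113,0.0055,0.1234],[-0.0015,0.0008,0.0043]]]
over/down
[[[0.0,0.0,0.106],[0.0,0.0,0.0]]]
tilt
[[[0.0,-0.014,-0.017],[-0.083,0.0,0.0]],[[0.0,-0.03,-0.033],[-0.166,0.0,0.0]]]
swing
[[[0.015,0.0,0.0],[0.0,0.01,-0.079]],[[0.03,-0.002,-0.001],[0.0,0.021,-0.159]],[[0.045,-0.004,-0.001],[0.0,0.031,-0.238]],[[0.06,-0.008,-0.001],[0.0,0.042,-0.317]],[[0.075,-0.012,-0.002],[0.0,0.052,-0.397]],[[0.089,-0.017,-0.003],[0.0,0.062,-0.476]],[[0.103,-0.023,-0.003],[0.0,0.073,-0.555]],[[0.116,-0.03,-0.004],[0.0,0.083,-0.635]],[[0.129,-0.037,-0.005],[0.0,0.093,-0.714]],[[0.142,-0.046,-0.006],[0.0,0.104,-0.793]]]
untilt
[[[0.0,0.014,0.018],[0.083,0.0,0.0]],[[0.0,0.026,0.037],[0.166,0.0,0.0]]]
end c [ 0.5775 -0.0325  0.    ] pen [0.027, -0.2858] psi 32
```

Request:
{"name": "apply_moves", "arguments": {
  "deltas": [
    [[-0.411, 0.0055, 0.123], [0, 0, 0.004]],
    [[-0.411, 0.0055, 0.123], [0, 0, 0.004]],
    [[-0.411, 0.0055, 0.123], [0, 0, 0.004]],
    [[-0.411, 0.0055, 0.123], [0, 0, 0.004]],
    [[-0.411, 0.0055, 0.123], [0, 0, 0.004]]
  ]
}}

```text
time: 27.92
ee_pos: [0.6531, -0.0809, 0.1593]
ee_rot: [[0.073, 0.997, -0.003], [0.997, -0.073, -0.0], [-0.0, -0.003, -1.0]]
ft_force: [-0.1, 0.4, 0.4]
grip_width: 0.598
```

Request:
{"name": "apply_moves", "arguments": {
  "deltas": [
    [[0, 0, 0.06], [0, 0, 0]],
    [[0, 0, 0.106], [0, 0, 0]],
    [[0, 0, 0.106], [0, 0, 0]]
  ]
}}

```text
time: 28.3
ee_pos: [0.6532, -0.0754, 0.1067]
ee_rot: [[0.066, 0.998, -0.003], [0.998, -0.066, 0.002], [0.002, -0.003, -1.0]]
ft_force: [-0.9, -0.1, -0.2]
grip_width: 0.601
```

Request:
{"name": "apply_moves", "arguments": {
  "deltas": [
    [[0, 0, 0], [0, 0, 0]],
    [[0, 0, 0], [0, 0, 0]],
    [[0, 0, 0], [0, 0, 0]],
    [[0, 0, 0], [0, 0, 0]],
    [[0, 0, 0], [0, 0, 0]]
  ],
  "hand": 0,
  "force": 60
}}

```text
time: 28.92
ee_pos: [0.6555, -0.079, 0.1085]
ee_rot: [[0.069, 0.998, 0.003], [0.998, -0.069, -0.0], [0.0, 0.003, -1.0]]
ft_force: [4.8, -0.5, -1.5]
grip_width: 0.102
```

Request:
{"name": "apply_moves", "arguments": {
  "deltas": [
    [[0, -0.007, -0.008], [-0.042, 0, 0]],
    [[0, -0.014, -0.017], [-0.083, 0, 0]],
    [[0, -0.022, -0.025], [-0.125, 0, 0]],
    [[0, -0.03, -0.033], [-0.166, 0, 0]],
    [[0, -0.03, -0.033], [-0.166, 0, 0]]
  ]
}}

```text
time: 29.55
ee_pos: [0.64, -0.0785, 0.125]
ee_rot: [[0.07, 0.989, 0.133], [0.998, -0.069, -0.01], [-0.001, 0.133, -0.991]]
ft_force: [6.6, -1.9, -7.6]
grip_width: 0.107
```

Request:
{"name": "apply_moves", "arguments": {
  "deltas": [
    [[0.015, 0, 0], [0, 0.01, -0.079]],
    [[0.03, -0.002, -0.001], [0, 0.021, -0.159]],
    [[0.045, -0.004, -0.001], [0, 0.031, -0.238]],
    [[0.06, -0.008, -0.001], [0, 0.042, -0.317]],
    [[0.075, -0.012, -0.002], [0, 0.052, -0.397]],
    [[0.089, -0.017, -0.003], [0, 0.062, -0.476]],
    [[0.103, -0.023, -0.003], [0, 0.073, -0.555]],
    [[0.116, -0.03, -0.004], [0, 0.083, -0.635]],
    [[0.129, -0.037, -0.005], [0, 0.093, -0.714]],
    [[0.142, -0.046, -0.006], [0, 0.104, -0.793]]
  ]
}}

```text
time: 30.8
ee_pos: [0.6212, -0.0055, 0.1239]
ee_rot: [[-0.532, 0.84, 0.11], [0.847, 0.527, 0.069], [-0.0, 0.13, -0.992]]
ft_force: [5.7, 0.4, -8.7]
grip_width: 0.103
```

Request:
{"name": "apply_moves", "arguments": {
  "deltas": [
    [[0, 0, 0], [0, 0, 0]],
    [[0, 0.007, 0.009], [0.042, 0, 0]],
    [[0, 0.014, 0.018], [0.083, 0, 0]],
    [[0, 0.02, 0.027], [0.125, 0, 0]],
    [[0, 0.026, 0.037], [0.166, 0, 0]],
    [[0, 0.026, 0.037], [0.166, 0, 0]]
  ]
}}

```text
time: 31.55
ee_pos: [0.6336, 0.0017, 0.1085]
ee_rot: [[-0.529, 0.849, -0.002], [0.849, 0.529, -0.003], [-0.001, -0.004, -1.0]]
ft_force: [-4.7, -3.0, 7.0]
grip_width: 0.106
```

Request:
{"name": "apply_moves", "arguments": {
  "deltas": [
    [[0, 0, 0], [0, 0, 0]],
    [[0, 0, 0], [0, 0, 0]],
    [[0, 0, 0], [0, 0, 0]],
    [[0, 0, -0.05], [0, 0, 0]],
    [[0, 0, -0.11], [0, 0, 0]],
    [[0, 0, -0.11], [0, 0, 0]]
  ],
  "hand": 60
}}

```text
time: 32.3
ee_pos: [0.6352, 0.0034, 0.1653]
ee_rot: [[-0.53, 0.848, 0.004], [0.848, 0.53, 0.0], [-0.002, 0.004, -1.0]]
ft_force: [0.3, 0.1, -0.2]
grip_width: 0.599
```

```bash
python3 - <<'E'
from h import *
np.set_printoptions(precision=4,suppress=True)
print(cur()[0],arm.get_state()["q"])
for c in("top","scene"):
    snap(c,c+"3")
    for t,z in dict(drum=0,drum_rim=.12).items():
        for r in spot_point(t,c)[:4]: print(c,t,round(r["p"],2),p2w(c,r["location"],z)[:2])
cv2.imwrite("pics/c4.png",cv2.resize(cv2.imread("pics/scene3.png")[130:310,190:430],None,fx=3,fy=3,interpolation=2))
E
```

```text
[0.6352 0.0034 0.1653] [ 24.9726  35.0757 -43.9087  92.4242  26.5702  63.1506   6.1006]
top drum 0.84 [0.344  0.2262]
top drum 0.62 [ 0.6859 -0.5031]
top drum_rim 0.82 [ 0.6859 -0.5013]
top drum_rim 0.79 [0.3492 0.2224]
scene drum 0.85 [0.3497 0.2154]
scene drum 0.59 [ 0.7035 -0.508 ]
scene drum_rim 0.95 [ 0.5805 -0.0418]
scene drum_rim 0.92 [ 0.6965 -0.509 ]
scene drum_rim 0.83 [0.3647 0.2212]
scene drum_rim 0.19 [ 0.5713 -0.3088]
```

View pics/c4.png

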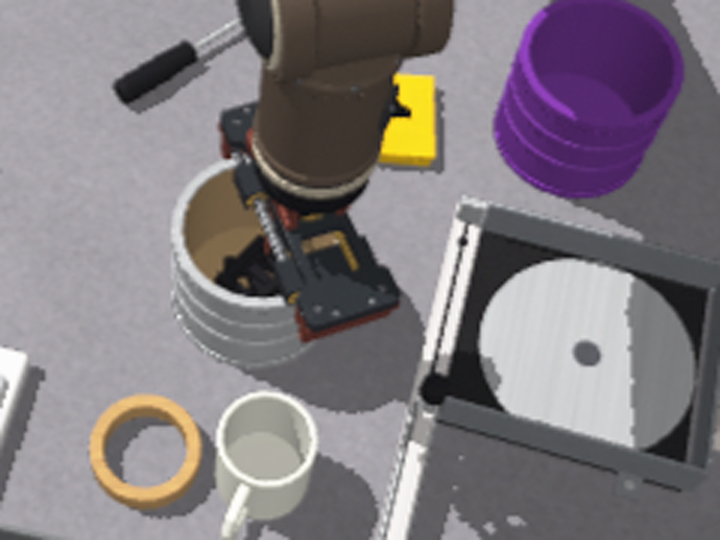

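The picture shows the drum upright at (250,270) with buckles inside, and the gate open with its knob at (434,390). I'll plan the remaining swings.

```bash
cat >> sw.py <<'E'
from scipy.optimize import minimize
def opt(c,psi,s,n):
    X=uz(YAW)[:2];Y=np.array([-X[1],X[0]]);c0=np.array([(np.array(c)-P)@v for v in(X,Y)]);p0=np.radians(psi-YAW)
    u=lambda t:np.array([np.cos(t),np.sin(t)])
    def path(q):
        k=c0.copy();pr=p0;sg=s;o=[k]
        for t in q: k=k+sg*.07*(u(t)-u(pr));pr=t;sg=-sg;o.append(k)
        return np.array(o)
    def f(q):
        o=path(q); return 1e4*np.sum(o[-1]**2)+2e-3*np.sum(np.diff(np.r_[p0,q])**2)+sum(3e3*max(0,abs(x)-.006)**2 for x,y in o if y>-.215)
    r=minimize(f,[(.45 if (s if i%2==0 else -s)>0 else -.4) for i in range(n)],method="Powell")
    print(n,"swings deg",np.degrees(np.diff(np.r_[p0,r.x])).round(1),"abs psi pen",np.degrees(r.x).round(1));print((path(r.x)*1000).round(1).tolist())
E
python3 - <<'E'
from sw import *
for n in(4,5,6): opt((.5785,-.0325),32,-1,n)
plan((.5785,-.0325),32,-1,-54)
E
```

```text
4 swings deg [-59.7  68.6 -74.   46.9] abs psi pen [-23.7  44.9 -29.2  17.8]
[[28.0, -285.7], [20.5, -216.5], [6.0, -139.0], [-5.5, -55.5], [0.0, -0.0]]
5 swings deg [-48.7  46.9 -52.7  41.5 -53.9] abs psi pen [-12.7  34.1 -18.5  23.  -30.9]
[[28.0, -285.7], [16.4, -229.2], [6.0, -174.5], [-2.4, -112.9], [-4.4, -63.3], [0.0, -0.0]]
6 swings deg [-30.1  23.6 -48.   45.9 -53.4  42.5] abs psi pen [  5.9  29.5 -18.5  27.4 -26.   16.5]
[[28.0, -285.7], [15.0, -251.8], [6.3, -224.5], [0.9, -167.9], [-3.4, -113.4], [-4.2, -50.6], [-0.0, -0.0]]
over/down
[[[-0.0017,-0.2619,0.0041],[-0.0018,-0.0011,0.0]]]
over/down
[[[0.0,0.0,0.106],[0.0,0.0,0.0]]]
tilt
[[[0.0,0.014,-0.017],[0.083,0.0,0.0]],[[0.0,0.03,-0.033],[0.166,0.0,0.0]]]
swing
[[[0.023,0.001,-0.001],[0.0,0.016,0.119]],[[0.045,0.004,-0.001],[0.0,0.031,0.238]],[[0.067,0.009,-0.002],[0.0,0.047,0.357]],[[0.089,0.017,-0.003],[0.0,0.062,0.476]],[[0.11,0.026,-0.004],[0.0,0.078,0.595]],[[0.129,0.037,-0.005],[0.0,0.093,0.714]],[[0.148,0.05,-0.007],[0.0,0.109,0.833]],[[0.165,0.065,-0.009],[0.0,0.125,0.952]],[[0.181,0.081,-0.011],[0.0,0.14,1.071]],[[0.195,0.099,-0.013],[0.0,0.156,1.19]]]
untilt
[[[0.0,-0.014,0.018],[-0.083,0.0,0.0]],[[0.0,-0.026,0.037],[-0.166,0.0,0.0]]]
end c [0.573  0.0308 0.    ] pen [0.0181, -0.223] psi -22
```

```bash
python3 - <<'E'
s=open('sw.py').read()
s=s.replace('''p,R=rows(p,R,[pose(tau,D*k/n) for k in range(1,n+1)],3)''','''p,R=rows(p,R,[pose(tau,D*k/n) for k in range(1,6)],3);p,R=rows(p,R,[pose(tau,D*k/n) for k in range(6,n+1)],3)''')
open('sw.py','w').write(s)
E
python3 - <<'E'
from sw import *
plan((.5785,-.0325),32,-1,-49)
E
```

```text
over/down
[[[-0.0017,-0.2619,0.0041],[-0.0018,-0.0011,0.0]]]
over/down
[[[0.0,0.0,0.106],[0.0,0.0,0.0]]]
tilt
[[[0.0,0.014,-0.017],[0.083,0.0,0.0]],[[0.0,0.03,-0.033],[0.166,0.0,0.0]]]
swing
[[[0.021,0.001,-0.001],[0.0,0.014,0.108]],[[0.041,0.003,-0.001],[0.0,0.028,0.216]],[[0.061,0.008,-0.001],[0.0,0.042,0.324]],[[0.081,0.014,-0.002],[0.0,0.057,0.432]],[[0.1,0.022,-0.003],[0.0,0.071,0.54]]]
[[[0.021,0.0,0.0],[-0.001,0.014,0.108]],[[0.041,0.003,-0.001],[-0.001,0.028,0.216]],[[0.061,0.007,-0.001],[-0.001,0.042,0.324]],[[0.081,0.013,-0.002],[-0.001,0.056,0.432]],[[0.1,0.021,-0.003],[-0.001,0.07,0.54]]]
untilt
[[[0.0,-0.013,0.018],[-0.082,0.0,0.0]],[[0.0,-0.025,0.037],[-0.165,0.0,0.0]]]
end c [0.5709 0.0251 0.    ] pen [0.0164, -0.2289] psi -17
```

Request:
{"name": "apply_moves", "arguments": {
  "deltas": [
    [[-0.002, -0.262, 0], [0, 0, 0]],
    [[-0.002, -0.262, 0], [0, 0, 0]],
    [[-0.002, -0.262, 0], [0, 0, 0]],
    [[-0.002, -0.262, 0.004], [0, 0, 0]],
    [[-0.002, -0.262, 0.06], [0, 0, 0]],
    [[-0.002, -0.262, 0.11], [0, 0, 0]],
    [[-0.002, -0.262, 0.11], [0, 0, 0]]
  ]
}}

```text
time: 33.48
ee_pos: [0.5234, -0.0657, 0.1064]
ee_rot: [[-0.532, 0.847, -0.003], [0.847, 0.532, 0.002], [0.003, -0.001, -1.0]]
ft_force: [0.0, -0.3, -0.4]
grip_width: 0.602
```

Request:
{"name": "apply_moves", "arguments": {
  "deltas": [
    [[0, 0, 0], [0, 0, 0]],
    [[0, 0, 0], [0, 0, 0]],
    [[0, 0, 0], [0, 0, 0]],
    [[0, 0, 0], [0, 0, 0]],
    [[0, 0, 0], [0, 0, 0]]
  ],
  "hand": 0,
  "force": 60
}}

```text
time: 34.1
ee_pos: [0.5222, -0.0684, 0.1081]
ee_rot: [[-0.529, 0.849, -0.002], [0.849, 0.529, -0.002], [-0.0, -0.003, -1.0]]
ft_force: [-5.8, -2.5, 7.3]
grip_width: 0.102
```

Request:
{"name": "apply_moves", "arguments": {
  "deltas": [
    [[0, 0.007, -0.008], [0.042, 0, 0]],
    [[0, 0.014, -0.017], [0.083, 0, 0]],
    [[0, 0.022, -0.025], [0.125, 0, 0]],
    [[0, 0.03, -0.033], [0.166, 0, 0]],
    [[0, 0.03, -0.033], [0.166, 0, 0]]
  ]
}}

```text
time: 34.72
ee_pos: [0.534, -0.0608, 0.1233]
ee_rot: [[-0.529, 0.841, -0.116], [0.848, 0.524, -0.071], [0.001, -0.136, -0.991]]
ft_force: [-4.6, -4.0, -5.1]
grip_width: 0.101
```

Request:
{"name": "apply_moves", "arguments": {
  "deltas": [
    [[0.021, 0.001, -0.001], [0, 0.014, 0.108]],
    [[0.041, 0.003, -0.001], [0, 0.028, 0.216]],
    [[0.061, 0.008, -0.001], [0, 0.042, 0.324]],
    [[0.081, 0.014, -0.002], [0, 0.057, 0.432]],
    [[0.1, 0.022, -0.003], [0, 0.071, 0.54]]
  ]
}}

```text
time: 35.35
ee_pos: [0.5171, -0.012, 0.1231]
ee_rot: [[-0.127, 0.983, -0.133], [0.992, 0.126, -0.017], [-0.0, -0.134, -0.991]]
ft_force: [-2.0, -1.8, -11.5]
grip_width: 0.104
```

Request:
{"name": "apply_moves", "arguments": {
  "deltas": [
    [[0.021, 0, 0], [0, 0.014, 0.108]],
    [[0.041, 0.003, -0.001], [0, 0.028, 0.216]],
    [[0.061, 0.007, -0.001], [0, 0.042, 0.324]],
    [[0.081, 0.013, -0.002], [0, 0.056, 0.432]],
    [[0.1, 0.021, -0.003], [0, 0.07, 0.54]]
  ]
}}

```text
time: 35.98
ee_pos: [0.5214, 0.0392, 0.1231]
ee_rot: [[0.295, 0.947, -0.128], [0.955, -0.293, 0.037], [-0.003, -0.133, -0.991]]
ft_force: [-1.1, -1.3, -11.5]
grip_width: 0.107
```

Request:
{"name": "apply_moves", "arguments": {
  "deltas": [
    [[0, 0, 0], [0, 0, 0]],
    [[0, -0.007, 0.009], [-0.042, 0, 0]],
    [[0, -0.013, 0.018], [-0.083, 0, 0]],
    [[0, -0.019, 0.027], [-0.125, 0, 0]],
    [[0, -0.025, 0.036], [-0.166, 0, 0]],
    [[0, -0.025, 0.036], [-0.166, 0, 0]]
  ]
}}

```text
time: 36.72
ee_pos: [0.5082, 0.0432, 0.1081]
ee_rot: [[0.291, 0.957, -0.001], [0.957, -0.291, -0.002], [-0.002, -0.001, -1.0]]
ft_force: [0.2, -1.2, -10.3]
grip_width: 0.101
```

Request:
{"name": "apply_moves", "arguments": {
  "deltas": [
    [[0, 0, 0], [0, 0, 0]],
    [[0, 0, 0], [0, 0, 0]],
    [[0, 0, 0], [0, 0, 0]],
    [[0, 0, -0.05], [0, 0, 0]],
    [[0, 0, -0.11], [0, 0, 0]],
    [[0, 0, -0.11], [0, 0, 0]]
  ],
  "hand": 60
}}

```text
time: 37.48
ee_pos: [0.5105, 0.0446, 0.1656]
ee_rot: [[0.292, 0.956, 0.004], [0.956, -0.292, -0.0], [0.001, 0.004, -1.0]]
ft_force: [-0.1, -0.1, -0.7]
grip_width: 0.595
```

```bash
cat >> sw.py <<'E'
def look(name,hand_p=None):
    np.set_printoptions(precision=4,suppress=True); s=arm.get_state(); print(s["ee_pos"],np.degrees(np.arctan2(*s["ee_rot"][1::-1,1])).round(1),s["q"].round(0))
    for c in("top","scene"):
        snap(c,c+name)
        for r in spot_point("drum_rim",c)[:4]:
            w=p2w(c,r["location"],.12)[:2]
            if .45<w[0]<.66 and -.15<w[1]<.35: print(c,round(r["p"],2),w)
E
python3 -c "
from sw import *
look('4')"
```

```text
[0.5105 0.0446 0.1656] -17.0 [ 19.  21. -36. 110.  15.  54. -42.]
top 0.57 [0.5636 0.0204]
scene 0.7 [0.5657 0.0194]
```

```bash
python3 - <<'E'
from sw import *
for n in(3,4,5): opt((.5702,.0245),-17,1,n)
plan((.5702,.0245),-17,1,46)
E
```

```text
3 swings deg [ 55.6 -79.7  66.7] abs psi pen [ 42.6 -37.1  29.5]
[[15.7, -229.5], [-0.9, -166.4], [-5.1, -76.8], [-0.0, -0.0]]
4 swings deg [ 46.4 -55.9  45.6 -46.9] abs psi pen [ 33.4 -22.5  23.  -23.9]
[[15.7, -229.5], [6.0, -175.2], [-0.2, -109.9], [-0.4, -55.7], [-0.0, -0.0]]
5 swings deg [ 46.3 -49.6  40.5 -63.   -4. ] abs psi pen [ 33.3 -16.3  24.3 -38.8 -42.7]
[[15.7, -229.5], [6.0, -175.3], [-2.7, -117.3], [-6.0, -68.9], [3.2, 3.7], [0.0, -0.0]]
over/down
[[[-0.0011,0.2611,0.0049],[-0.0014,0.0013,-0.0002]]]
over/down
[[[0.0,0.0,0.106],[0.0,0.0,0.0]]]
tilt
[[[0.0,-0.014,-0.017],[-0.083,0.0,0.0]],[[0.0,-0.03,-0.033],[-0.166,0.0,0.0]]]
swing
[[[0.019,-0.001,0.0],[0.0,0.013,-0.101]],[[0.039,-0.003,-0.001],[0.0,0.027,-0.203]],[[0.058,-0.007,-0.001],[0.0,0.04,-0.304]],[[0.076,-0.012,-0.002],[0.0,0.053,-0.405]],[[0.094,-0.019,-0.003],[0.0,0.066,-0.507]]]
[[[0.02,-0.001,0.0],[0.0,0.014,-0.101]],[[0.039,-0.003,0.0],[0.0,0.027,-0.202]],[[0.058,-0.007,-0.001],[0.0,0.04,-0.304]],[[0.077,-0.012,-0.001],[0.0,0.053,-0.405]],[[0.095,-0.019,-0.002],[0.0,0.067,-0.507]]]
untilt
[[[0.0,0.013,0.018],[0.083,0.0,0.0]],[[0.0,0.025,0.037],[0.166,0.0,0.0]]]
end c [0.5645 0.0789 0.    ] pen [0.0062, -0.1756] psi 29
```

Request:
{"name": "apply_moves", "arguments": {
  "deltas": [
    [[-0.001, 0.261, 0], [0, 0, 0]],
    [[-0.001, 0.261, 0], [0, 0, 0]],
    [[-0.001, 0.261, 0], [0, 0, 0]],
    [[-0.001, 0.261, 0.005], [0, 0, 0]],
    [[-0.001, 0.261, 0.06], [0, 0, 0]],
    [[-0.001, 0.261, 0.111], [0, 0, 0]],
    [[-0.001, 0.261, 0.111], [0, 0, 0]]
  ]
}}

```text
time: 38.55
ee_pos: [0.6309, 0.0061, 0.1061]
ee_rot: [[0.291, 0.957, -0.005], [0.957, -0.291, -0.001], [-0.002, -0.004, -1.0]]
ft_force: [1.0, 0.0, 1.0]
grip_width: 0.6
```

Request:
{"name": "apply_moves", "arguments": {
  "deltas": [
    [[0, 0, 0], [0, 0, 0]],
    [[0, 0, 0], [0, 0, 0]],
    [[0, 0, 0], [0, 0, 0]],
    [[0, 0, 0], [0, 0, 0]],
    [[0, 0, 0], [0, 0, 0]]
  ],
  "hand": 0,
  "force": 60
}}

```text
time: 39.17
ee_pos: [0.6341, 0.0053, 0.1082]
ee_rot: [[0.292, 0.956, 0.001], [0.956, -0.292, -0.001], [-0.0, 0.001, -1.0]]
ft_force: [2.7, -0.8, 0.9]
grip_width: 0.103
```

Request:
{"name": "apply_moves", "arguments": {
  "deltas": [
    [[0, -0.007, -0.008], [-0.042, 0, 0]],
    [[0, -0.014, -0.017], [-0.083, 0, 0]],
    [[0, -0.022, -0.025], [-0.125, 0, 0]],
    [[0, -0.03, -0.033], [-0.166, 0, 0]],
    [[0, -0.03, -0.033], [-0.166, 0, 0]],
    [[0, -0.03, -0.033], [-0.166, 0, 0]]
  ]
}}

```text
time: 39.92
ee_pos: [0.6197, 0.0084, 0.124]
ee_rot: [[0.293, 0.948, 0.125], [0.956, -0.29, -0.04], [-0.002, 0.131, -0.991]]
ft_force: [6.4, -3.7, -7.5]
grip_width: 0.102
```

Request:
{"name": "apply_moves", "arguments": {
  "deltas": [
    [[0.019, -0.001, 0], [0, 0.013, -0.101]],
    [[0.039, -0.003, -0.001], [0, 0.027, -0.203]],
    [[0.058, -0.007, -0.001], [0, 0.04, -0.304]],
    [[0.076, -0.012, -0.002], [0, 0.053, -0.405]],
    [[0.094, -0.019, -0.003], [0, 0.066, -0.507]]
  ]
}}

```text
time: 40.55
ee_pos: [0.6239, 0.0565, 0.1236]
ee_rot: [[-0.106, 0.986, 0.128], [0.994, 0.106, 0.012], [-0.002, 0.129, -0.992]]
ft_force: [6.0, -2.9, -9.1]
grip_width: 0.105
```

Request:
{"name": "apply_moves", "arguments": {
  "deltas": [
    [[0.02, -0.001, 0], [0, 0.014, -0.101]],
    [[0.039, -0.003, 0], [0, 0.027, -0.202]],
    [[0.058, -0.007, -0.001], [0, 0.04, -0.304]],
    [[0.077, -0.012, -0.001], [0, 0.053, -0.405]],
    [[0.095, -0.019, -0.002], [0, 0.067, -0.507]]
  ]
}}

```text
time: 41.18
ee_pos: [0.6091, 0.1031, 0.1232]
ee_rot: [[-0.487, 0.866, 0.112], [0.873, 0.483, 0.062], [-0.001, 0.128, -0.992]]
ft_force: [4.6, -0.3, -8.8]
grip_width: 0.102
```

Request:
{"name": "apply_moves", "arguments": {
  "deltas": [
    [[0, 0, 0], [0, 0, 0]],
    [[0, 0.007, 0.009], [0.042, 0, 0]],
    [[0, 0.013, 0.018], [0.083, 0, 0]],
    [[0, 0.019, 0.027], [0.125, 0, 0]],
    [[0, 0.025, 0.037], [0.166, 0, 0]],
    [[0, 0.025, 0.037], [0.166, 0, 0]]
  ]
}}

```text
time: 41.92
ee_pos: [0.6212, 0.1099, 0.1082]
ee_rot: [[-0.483, 0.876, -0.004], [0.876, 0.483, -0.004], [-0.002, -0.005, -1.0]]
ft_force: [-7.2, -3.6, 8.2]
grip_width: 0.103
```

Request:
{"name": "apply_moves", "arguments": {
  "deltas": [
    [[0, 0, 0], [0, 0, 0]],
    [[0, 0, 0], [0, 0, 0]],
    [[0, 0, 0], [0, 0, 0]],
    [[0, 0, -0.05], [0, 0, 0]],
    [[0, 0, -0.11], [0, 0, 0]],
    [[0, 0, -0.11], [0, 0, 0]]
  ],
  "hand": 60
}}

```text
time: 42.68
ee_pos: [0.6236, 0.1118, 0.165]
ee_rot: [[-0.485, 0.875, 0.004], [0.875, 0.485, 0.001], [-0.001, 0.004, -1.0]]
ft_force: [-0.7, -0.2, 0.3]
grip_width: 0.597
```

```bash
python3 -c "
from sw import *
look('5')
cv2.imwrite('pics/c5.png',cv2.resize(np.hstack([cv2.imread('pics/scene5.png')[150:300,230:430],cv2.imread('pics/top5.png')[110:260,90:290]]),None,fx=2,fy=2,interpolation=2))"
```

```text
[0.6236 0.1118 0.165 ] 29.0 [ 15.  35. -44.  93.  27.  63.  -7.]
scene 0.84 [0.5649 0.0751]
```

View pics/c5.png

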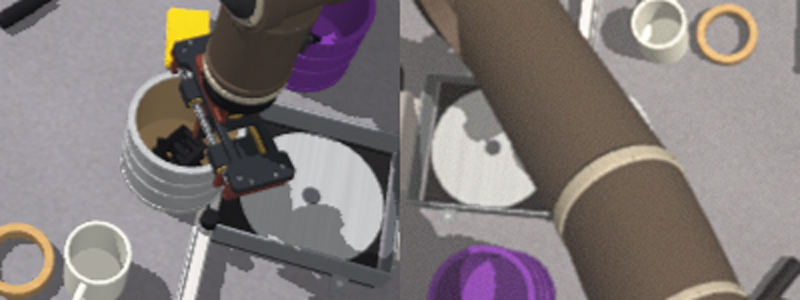

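The picture shows the drum upright at the gateway mouth (left half, (180,140)), with the buckles in it and the knob clear. Next is a -x raised swing.

```bash
python3 - <<'E'
from sw import *
for n in(2,3,4): opt((.564,.0785),29,-1,n)
plan((.564,.0785),29,-1,-55)
E
```

```text
2 swings deg [-70.5  86. ] abs psi pen [-37.5  48.5]
[[5.8, -176.0], [9.0, -95.3], [-0.2, -0.2]]
3 swings deg [-54.4  44.8 -49.8] abs psi pen [-21.4  23.4 -26.4]
[[5.8, -176.0], [-0.7, -112.3], [-1.6, -58.9], [-0.0, -0.0]]
4 swings deg [-27.3   5.4 -45.4  75.3] abs psi pen [  5.7  11.  -34.4  40.9]
[[5.8, -176.0], [-5.2, -144.8], [-6.1, -138.3], [4.8, -85.4], [0.0, -0.0]]
over/down
[[[-0.0004,-0.2637,0.0037],[-0.0025,-0.0001,-0.0001]]]
over/down
[[[0.0,0.0,0.106],[0.0,0.0,0.0]]]
tilt
[[[0.0,0.014,-0.017],[0.083,0.0,0.0]],[[0.0,0.03,-0.033],[0.166,0.0,0.0]]]
swing
[[[0.023,0.001,-0.001],[0.0,0.016,0.121]],[[0.046,0.004,-0.001],[0.0,0.032,0.242]],[[0.069,0.01,-0.002],[0.0,0.048,0.364]],[[0.09,0.017,-0.003],[0.0,0.063,0.485]],[[0.111,0.027,-0.004],[0.0,0.079,0.606]]]
[[[0.024,0.001,0.0],[0.0,0.016,0.121]],[[0.047,0.004,0.0],[0.0,0.032,0.242]],[[0.069,0.01,-0.001],[0.0,0.048,0.363]],[[0.091,0.017,-0.002],[0.0,0.064,0.485]],[[0.112,0.027,-0.003],[0.0,0.08,0.606]]]
untilt
[[[0.0,-0.013,0.018],[-0.083,0.0,0.0]],[[0.0,-0.026,0.037],[-0.166,0.0,0.0]]]
end c [0.5623 0.1431 0.    ] pen [-0.0004, -0.1117] psi -26
```

Request:
{"name": "apply_moves", "arguments": {
  "deltas": [
    [[0, -0.264, 0], [0, 0, 0]],
    [[0, -0.264, 0], [0, 0, 0]],
    [[0, -0.264, 0], [0, 0, 0]],
    [[0, -0.264, 0.004], [0, 0, 0]],
    [[0, -0.264, 0.06], [0, 0, 0]],
    [[0, -0.264, 0.11], [0, 0, 0]],
    [[0, -0.264, 0.11], [0, 0, 0]]
  ]
}}

```text
time: 43.75
ee_pos: [0.5067, 0.0481, 0.1061]
ee_rot: [[-0.486, 0.874, -0.003], [0.874, 0.486, 0.001], [0.002, -0.002, -1.0]]
ft_force: [0.1, 0.3, 0.2]
grip_width: 0.596
```

Request:
{"name": "apply_moves", "arguments": {
  "deltas": [
    [[0, 0, 0], [0, 0, 0]],
    [[0, 0, 0], [0, 0, 0]],
    [[0, 0, 0], [0, 0, 0]],
    [[0, 0, 0], [0, 0, 0]],
    [[0, 0, 0], [0, 0, 0]]
  ],
  "hand": 0,
  "force": 60
}}

```text
time: 44.38
ee_pos: [0.5059, 0.0464, 0.1079]
ee_rot: [[-0.484, 0.875, -0.002], [0.875, 0.484, -0.002], [-0.001, -0.003, -1.0]]
ft_force: [-4.7, -2.0, 6.0]
grip_width: 0.105
```

Request:
{"name": "apply_moves", "arguments": {
  "deltas": [
    [[0, 0.007, -0.008], [0.042, 0, 0]],
    [[0, 0.014, -0.017], [0.083, 0, 0]],
    [[0, 0.022, -0.025], [0.125, 0, 0]],
    [[0, 0.03, -0.033], [0.166, 0, 0]],
    [[0, 0.03, -0.033], [0.166, 0, 0]],
    [[0, 0.03, -0.033], [0.166, 0, 0]]
  ]
}}

```text
time: 45.12
ee_pos: [0.518, 0.0528, 0.1229]
ee_rot: [[-0.484, 0.867, -0.118], [0.875, 0.48, -0.065], [-0.0, -0.135, -0.991]]
ft_force: [-4.9, -3.3, -7.6]
grip_width: 0.104
```

Request:
{"name": "apply_moves", "arguments": {
  "deltas": [
    [[0.023, 0.001, -0.001], [0, 0.016, 0.121]],
    [[0.046, 0.004, -0.001], [0, 0.032, 0.242]],
    [[0.069, 0.01, -0.002], [0, 0.048, 0.364]],
    [[0.09, 0.017, -0.003], [0, 0.063, 0.485]],
    [[0.111, 0.027, -0.004], [0, 0.079, 0.606]]
  ]
}}

```text
time: 45.75
ee_pos: [0.5034, 0.1086, 0.1229]
ee_rot: [[-0.023, 0.991, -0.133], [1.0, 0.022, -0.005], [-0.002, -0.133, -0.991]]
ft_force: [-1.5, -0.6, -11.5]
grip_width: 0.099
```

Request:
{"name": "apply_moves", "arguments": {
  "deltas": [
    [[0.024, 0.001, 0], [0, 0.016, 0.121]],
    [[0.047, 0.004, 0], [0, 0.032, 0.242]],
    [[0.069, 0.01, -0.001], [0, 0.048, 0.363]],
    [[0.091, 0.017, -0.002], [0, 0.064, 0.485]],
    [[0.112, 0.027, -0.003], [0, 0.08, 0.606]]
  ]
}}

```text
time: 46.38
ee_pos: [0.5153, 0.1652, 0.1225]
ee_rot: [[0.441, 0.889, -0.121], [0.898, -0.437, 0.055], [-0.004, -0.133, -0.991]]
ft_force: [-2.9, -0.9, -10.0]
grip_width: 0.104
```

Request:
{"name": "apply_moves", "arguments": {
  "deltas": [
    [[0, 0, 0], [0, 0, 0]],
    [[0, -0.007, 0.009], [-0.042, 0, 0]],
    [[0, -0.013, 0.018], [-0.083, 0, 0]],
    [[0, -0.019, 0.027], [-0.125, 0, 0]],
    [[0, -0.026, 0.037], [-0.166, 0, 0]],
    [[0, -0.026, 0.037], [-0.166, 0, 0]]
  ]
}}

```text
time: 47.12
ee_pos: [0.5034, 0.1713, 0.1079]
ee_rot: [[0.438, 0.899, 0.002], [0.899, -0.438, -0.003], [-0.002, 0.003, -1.0]]
ft_force: [-0.3, -3.3, -2.8]
grip_width: 0.102
```

Request:
{"name": "apply_moves", "arguments": {
  "deltas": [
    [[0, 0, 0], [0, 0, 0]],
    [[0, 0, 0], [0, 0, 0]],
    [[0, 0, 0], [0, 0, 0]],
    [[0, 0, -0.05], [0, 0, 0]],
    [[0, 0, -0.11], [0, 0, 0]],
    [[0, 0, -0.11], [0, 0, 0]]
  ],
  "hand": 60
}}

```text
time: 47.88
ee_pos: [0.5047, 0.1734, 0.1646]
ee_rot: [[0.438, 0.899, 0.004], [0.899, -0.438, 0.001], [0.003, 0.003, -1.0]]
ft_force: [0.2, 0.3, -0.7]
grip_width: 0.598
```

```bash
python3 -c "
from sw import *
look('6')"
```

```text
[0.5047 0.1734 0.1646] -26.0 [  3.  23. -34. 107.  15.  54. -64.]
top 0.74 [0.5586 0.1453]
top 0.27 [0.5552 0.1296]
scene 0.66 [0.5642 0.1344]
```

```bash
python3 - <<'E'
from sw import *
for n in(2,3): opt((.5625,.1425),-26,1,n)
plan((.5625,.1425),-26,1,45)
E
```

```text
2 swings deg [ 45.6 -49. ] abs psi pen [ 23.6 -25.4]
[[-0.2, -112.3], [-0.9, -58.0], [-0.0, -0.0]]
3 swings deg [ 35.8 -25.9  31.5] abs psi pen [ 13.8 -12.1  19.4]
[[-0.2, -112.3], [2.9, -69.3], [2.4, -37.9], [-0.0, -0.0]]
over/down
[[[-0.0012,0.2649,0.0028],[-0.0011,0.0017,0.0]]]
over/down
[[[0.0,0.0,0.106],[0.0,0.0,0.0]]]
tilt
[[[0.0,-0.014,-0.017],[-0.083,0.0,0.0]],[[0.0,-0.03,-0.033],[-0.166,0.0,0.0]]]
swing
[[[0.019,-0.001,0.0],[0.0,0.013,-0.099]],[[0.038,-0.003,-0.001],[0.0,0.026,-0.198]],[[0.056,-0.007,-0.001],[0.0,0.039,-0.297]],[[0.075,-0.012,-0.002],[0.0,0.052,-0.397]],[[0.092,-0.018,-0.003],[0.0,0.065,-0.496]]]
[[[0.019,-0.001,0.0],[0.0,0.013,-0.099]],[[0.038,-0.003,0.0],[0.0,0.026,-0.198]],[[0.057,-0.007,-0.001],[0.0,0.039,-0.297]],[[0.075,-0.012,-0.001],[0.0,0.052,-0.396]],[[0.093,-0.018,-0.002],[0.0,0.065,-0.496]]]
untilt
[[[0.0,0.013,0.018],[0.083,0.0,0.0]],[[0.0,0.025,0.037],[0.166,0.0,0.0]]]
end c [0.5658 0.196  0.    ] pen [-0.0006, -0.0587] psi 19
```

Request:
{"name": "apply_moves", "arguments": {
  "deltas": [
    [[-0.001, 0.265, 0], [0, 0, 0]],
    [[-0.001, 0.265, 0], [0, 0, 0]],
    [[-0.001, 0.265, 0], [0, 0, 0]],
    [[-0.001, 0.265, 0.003], [0, 0, 0]],
    [[-0.001, 0.265, 0.06], [0, 0, 0]],
    [[-0.001, 0.265, 0.109], [0, 0, 0]],
    [[-0.001, 0.265, 0.109], [0, 0, 0]]
  ]
}}

```text
time: 48.95
ee_pos: [0.6194, 0.1151, 0.1062]
ee_rot: [[0.436, 0.9, -0.004], [0.9, -0.436, -0.001], [-0.003, -0.004, -1.0]]
ft_force: [-0.1, -0.1, 0.2]
grip_width: 0.598
```

Request:
{"name": "apply_moves", "arguments": {
  "deltas": [
    [[0, 0, 0], [0, 0, 0]],
    [[0, 0, 0], [0, 0, 0]],
    [[0, 0, 0], [0, 0, 0]],
    [[0, 0, 0], [0, 0, 0]],
    [[0, 0, 0], [0, 0, 0]]
  ],
  "hand": 0,
  "force": 60
}}

```text
time: 49.58
ee_pos: [0.6219, 0.1141, 0.1082]
ee_rot: [[0.438, 0.899, -0.0], [0.899, -0.438, -0.0], [-0.001, -0.0, -1.0]]
ft_force: [-3.1, -0.4, 3.0]
grip_width: 0.102
```

Request:
{"name": "apply_moves", "arguments": {
  "deltas": [
    [[0, -0.007, -0.008], [-0.042, 0, 0]],
    [[0, -0.014, -0.017], [-0.083, 0, 0]],
    [[0, -0.022, -0.025], [-0.125, 0, 0]],
    [[0, -0.03, -0.033], [-0.166, 0, 0]],
    [[0, -0.03, -0.033], [-0.166, 0, 0]],
    [[0, -0.03, -0.033], [-0.166, 0, 0]]
  ]
}}

```text
time: 50.32
ee_pos: [0.6079, 0.1198, 0.1242]
ee_rot: [[0.438, 0.891, 0.117], [0.899, -0.434, -0.059], [-0.002, 0.131, -0.991]]
ft_force: [3.7, -4.4, -9.2]
grip_width: 0.102
```

Request:
{"name": "apply_moves", "arguments": {
  "deltas": [
    [[0.019, -0.001, 0], [0, 0.013, -0.099]],
    [[0.038, -0.003, -0.001], [0, 0.026, -0.198]],
    [[0.056, -0.007, -0.001], [0, 0.039, -0.297]],
    [[0.075, -0.012, -0.002], [0, 0.052, -0.397]],
    [[0.092, -0.018, -0.003], [0, 0.065, -0.496]]
  ]
}}

```text
time: 50.95
ee_pos: [0.6201, 0.1653, 0.1242]
ee_rot: [[0.059, 0.99, 0.129], [0.998, -0.058, -0.01], [-0.002, 0.13, -0.992]]
ft_force: [3.7, -2.8, -11.2]
grip_width: 0.103
```

Request:
{"name": "apply_moves", "arguments": {
  "deltas": [
    [[0.019, -0.001, 0], [0, 0.013, -0.099]],
    [[0.038, -0.003, 0], [0, 0.026, -0.198]],
    [[0.057, -0.007, -0.001], [0, 0.039, -0.297]],
    [[0.075, -0.012, -0.001], [0, 0.052, -0.396]],
    [[0.093, -0.018, -0.002], [0, 0.065, -0.496]]
  ]
}}

```text
time: 51.58
ee_pos: [0.6139, 0.2125, 0.124]
ee_rot: [[-0.328, 0.937, 0.123], [0.945, 0.326, 0.041], [-0.002, 0.129, -0.992]]
ft_force: [3.7, -1.3, -12.4]
grip_width: 0.106
```

Request:
{"name": "apply_moves", "arguments": {
  "deltas": [
    [[0, 0, 0], [0, 0, 0]],
    [[0, 0.007, 0.009], [0.042, 0, 0]],
    [[0, 0.013, 0.018], [0.083, 0, 0]],
    [[0, 0.019, 0.027], [0.125, 0, 0]],
    [[0, 0.025, 0.037], [0.166, 0, 0]],
    [[0, 0.025, 0.037], [0.166, 0, 0]]
  ]
}}

```text
time: 52.32
ee_pos: [0.6278, 0.217, 0.1082]
ee_rot: [[-0.324, 0.946, -0.002], [0.946, 0.324, -0.003], [-0.002, -0.003, -1.0]]
ft_force: [-3.0, -4.7, -1.1]
grip_width: 0.103
```

Request:
{"name": "apply_moves", "arguments": {
  "deltas": [
    [[0, 0, 0], [0, 0, 0]],
    [[0, 0, 0], [0, 0, 0]],
    [[0, 0, 0], [0, 0, 0]],
    [[0, 0, -0.05], [0, 0, 0]],
    [[0, 0, -0.11], [0, 0, 0]],
    [[0, 0, -0.11], [0, 0, 0]]
  ],
  "hand": 60
}}

```text
time: 53.08
ee_pos: [0.6297, 0.2188, 0.1657]
ee_rot: [[-0.326, 0.945, 0.004], [0.946, 0.326, 0.002], [0.0, 0.005, -1.0]]
ft_force: [0.5, 1.0, -0.4]
grip_width: 0.599
```

```bash
python3 -c "
from sw import *
look('7')
cv2.imwrite('pics/c7.png',cv2.resize(np.hstack([cv2.imread('pics/scene7.png')[150:300,260:460],cv2.imread('pics/top7.png')[110:260,90:290]]),None,fx=2,fy=2,interpolation=2))"
```

```text
[0.6297 0.2188 0.1657] 19.0 [  3.  37. -41.  88.  26.  65. -24.]
scene 0.65 [0.5628 0.1966]
```

View pics/c7.png

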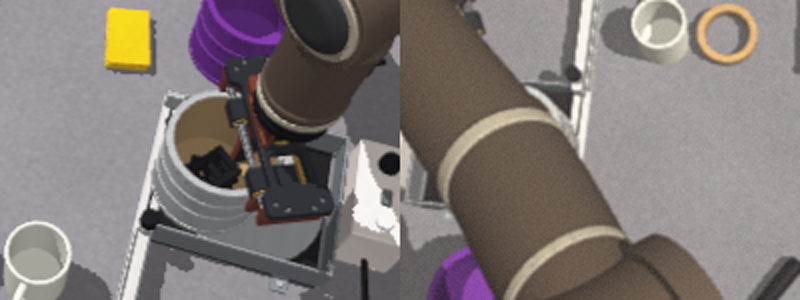

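```bash
python3 - <<'E'
from sw import *
opt((.5656,.1957),19,-1,1)
plan((.5656,.1957),19,-1,-49)
E
```

```text
1 swings deg [-49.4] abs psi pen [-26.4]
[[-0.8, -59.0], [1.0, -0.5]]
over/down
[[[-0.0003,-0.2635,0.004],[-0.002,0.0007,0.0003]]]
over/down
[[[0.0,0.0,0.106],[0.0,0.0,0.0]]]
tilt
[[[0.0,0.014,-0.017],[0.083,0.0,0.0]],[[0.0,0.03,-0.033],[0.166,0.0,0.0]]]
swing
[[[0.021,0.001,-0.001],[0.0,0.014,0.108]],[[0.041,0.003,-0.001],[0.0,0.028,0.216]],[[0.061,0.008,-0.001],[0.0,0.042,0.324]],[[0.081,0.014,-0.002],[0.0,0.057,0.432]],[[0.1,0.022,-0.003],[0.0,0.071,0.54]]]
[[[0.021,0.0,0.0],[-0.001,0.014,0.108]],[[0.041,0.003,-0.001],[-0.001,0.028,0.216]],[[0.061,0.007,-0.001],[-0.001,0.042,0.324]],[[0.081,0.013,-0.002],[-0.001,0.056,0.432]],[[0.1,0.021,-0.003],[-0.001,0.07,0.54]]]
untilt
[[[0.0,-0.013,0.018],[-0.082,0.0,0.0]],[[0.0,-0.025,0.037],[-0.165,0.0,0.0]]]
end c [0.5712 0.2535 0.    ] pen [0.0007, -0.001] psi -30
```

Request:
{"name": "apply_moves", "arguments": {
  "deltas": [
    [[0, -0.2635, 0], [0, 0, 0]],
    [[0, -0.2635, 0], [0, 0, 0]],
    [[0, -0.2635, 0], [0, 0, 0]],
    [[0, -0.2635, 0.004], [0, 0, 0]],
    [[0, -0.2635, 0.06], [0, 0, 0]],
    [[0, -0.2635, 0.11], [0, 0, 0]],
    [[0, -0.2635, 0.11], [0, 0, 0]]
  ]
}}

```text
time: 54.15
ee_pos: [0.5041, 0.175, 0.1061]
ee_rot: [[-0.326, 0.945, -0.003], [0.945, 0.326, -0.0], [0.001, -0.003, -1.0]]
ft_force: [0.1, -1.0, 0.7]
grip_width: 0.601
```

Request:
{"name": "apply_moves", "arguments": {
  "deltas": [
    [[0, 0, 0], [0, 0, 0]],
    [[0, 0, 0], [0, 0, 0]],
    [[0, 0, 0], [0, 0, 0]],
    [[0, 0, 0], [0, 0, 0]],
    [[0, 0, 0], [0, 0, 0]]
  ],
  "hand": 0,
  "force": 60
}}

```text
time: 54.78
ee_pos: [0.5033, 0.1745, 0.1081]
ee_rot: [[-0.326, 0.945, -0.001], [0.945, 0.326, -0.001], [-0.001, -0.001, -1.0]]
ft_force: [-3.7, -2.2, 5.3]
grip_width: 0.104
```

Request:
{"name": "apply_moves", "arguments": {
  "deltas": [
    [[0, 0.007, -0.008], [0.042, 0, 0]],
    [[0, 0.014, -0.017], [0.083, 0, 0]],
    [[0, 0.022, -0.025], [0.125, 0, 0]],
    [[0, 0.03, -0.033], [0.166, 0, 0]],
    [[0, 0.03, -0.033], [0.166, 0, 0]],
    [[0, 0.03, -0.033], [0.166, 0, 0]]
  ]
}}

```text
time: 55.52
ee_pos: [0.5162, 0.1786, 0.1229]
ee_rot: [[-0.326, 0.937, -0.127], [0.945, 0.323, -0.045], [-0.001, -0.135, -0.991]]
ft_force: [-5.0, -2.1, -7.2]
grip_width: 0.106
```

Request:
{"name": "apply_moves", "arguments": {
  "deltas": [
    [[0.021, 0.001, -0.001], [0, 0.014, 0.108]],
    [[0.041, 0.003, -0.001], [0, 0.028, 0.216]],
    [[0.061, 0.008, -0.001], [0, 0.042, 0.324]],
    [[0.081, 0.014, -0.002], [0, 0.057, 0.432]],
    [[0.1, 0.022, -0.003], [0, 0.071, 0.54]]
  ]
}}

```text
time: 56.15
ee_pos: [0.5108, 0.2297, 0.1228]
ee_rot: [[0.098, 0.986, -0.132], [0.995, -0.097, 0.011], [-0.003, -0.133, -0.991]]
ft_force: [-2.2, -0.7, -10.0]
grip_width: 0.103
```

Request:
{"name": "apply_moves", "arguments": {
  "deltas": [
    [[0.021, 0, 0], [0, 0.014, 0.108]],
    [[0.041, 0.003, -0.001], [0, 0.028, 0.216]],
    [[0.061, 0.007, -0.001], [0, 0.042, 0.324]],
    [[0.081, 0.013, -0.002], [0, 0.056, 0.432]],
    [[0.1, 0.021, -0.003], [0, 0.07, 0.54]]
  ]
}}

```text
time: 56.78
ee_pos: [0.5264, 0.2786, 0.1227]
ee_rot: [[0.502, 0.857, -0.115], [0.865, -0.498, 0.062], [-0.004, -0.131, -0.991]]
ft_force: [-1.8, -0.6, -10.9]
grip_width: 0.107
```

Request:
{"name": "apply_moves", "arguments": {
  "deltas": [
    [[0, 0, 0], [0, 0, 0]],
    [[0, -0.007, 0.009], [-0.042, 0, 0]],
    [[0, -0.013, 0.018], [-0.083, 0, 0]],
    [[0, -0.019, 0.027], [-0.125, 0, 0]],
    [[0, -0.025, 0.037], [-0.166, 0, 0]],
    [[0, -0.025, 0.037], [-0.166, 0, 0]]
  ]
}}

```text
time: 57.52
ee_pos: [0.5149, 0.2856, 0.1082]
ee_rot: [[0.499, 0.866, 0.003], [0.866, -0.499, -0.003], [-0.002, 0.004, -1.0]]
ft_force: [1.1, -3.9, -8.2]
grip_width: 0.103
```

Request:
{"name": "apply_moves", "arguments": {
  "deltas": [
    [[0, 0, 0], [0, 0, 0]],
    [[0, 0, 0], [0, 0, 0]],
    [[0, 0, 0], [0, 0, 0]],
    [[0, 0, -0.08], [0, 0, 0]],
    [[0, 0, -0.16], [0, 0, 0]],
    [[0, 0, -0.24], [0, 0, 0]]
  ],
  "hand": 60
}}

```text
time: 58.28
ee_pos: [0.5148, 0.2871, 0.2293]
ee_rot: [[0.499, 0.866, 0.0], [0.866, -0.499, -0.0], [-0.0, 0.0, -1.0]]
ft_force: [0.6, 0.3, -0.2]
grip_width: 0.6
```

```bash
python3 - <<'E'
from sw import *
look('8')
p,R=cur(); k=np.array([.6653,.1268]); d=down(-4)
for t in ((.655,.0,.24),(*k,.16),(*k,.072)): p,R=rows(p,R,[(t,d)])
E
```

```text
[0.5148 0.2871 0.2293] -30.0 [-10.  24. -32.  95.  14.  65. -76.]
top 0.75 [0.5578 0.2577]
scene 0.84 [0.5668 0.2517]
[[[-0.3576,0.5293,-0.0223],[0.002,-0.0006,-0.5774]]]
[[[0.2544,0.0029,0.16],[0.0001,0.0,0.0]]]
[[[0.0,0.0,0.176],[0.0,0.0,0.0]]]
```

Request:
{"name": "apply_moves", "arguments": {
  "deltas": [
    [[-0.358, 0.529, -0.022], [0, 0, -0.577]],
    [[-0.358, 0.529, -0.022], [0, 0, -0.577]],
    [[-0.358, 0.529, -0.022], [0, 0, -0.577]],
    [[-0.358, 0.529, -0.022], [0, 0, -0.577]],
    [[-0.358, 0.529, -0.022], [0, 0, -0.577]],
    [[-0.358, 0.529, -0.022], [0, 0, -0.577]],
    [[-0.358, 0.529, -0.022], [0, 0, -0.577]]
  ]
}}

```text
time: 59.35
ee_pos: [0.654, -0.0009, 0.2374]
ee_rot: [[0.072, 0.997, -0.003], [0.997, -0.072, -0.0], [-0.001, -0.003, -1.0]]
ft_force: [-1.1, -0.1, 0.2]
grip_width: 0.599
```

```bash
python3 - <<'E'
from sw import *
look('9')
a=[cv2.resize(cv2.imread(f'pics/{n}9.png')[t:t+110,l:l+110],None,fx=3.6,fy=3.6,interpolation=2) for n,t,l in(("top",125,85),("scene",165,320))]
cv2.imwrite('pics/c9.png',np.hstack(a))
E
```

```text
[ 0.654  -0.0009  0.2374] -4.1 [ 17.  30. -32.  85.  16.  70. -21.]
top 0.67 [0.5657 0.254 ]
scene 0.72 [0.5764 0.2459]
```

View pics/c9.png

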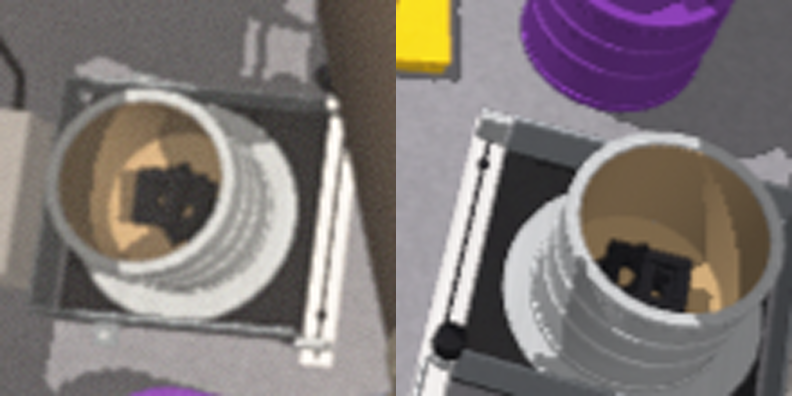

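```bash
python3 - <<'E'
from sw import *
print(p2w("top",(124.3,175.3),.12)[:2],p2w("scene",(397.2,228.4),.12)[:2],"knob",p2w("top",(175.1,146.5),.084)[:2])
p,R=cur(); k=np.array([.6653,.1268]); d=down(-4.2)
for t in ((*k,.16),(*k,.072)): p,R=rows(p,R,[(t,d)])
E
```

```text
[0.56924221 0.24968971] [0.57532833 0.25155506] knob [0.65951993 0.12566099]
[[[0.2507,0.0064,0.1578],[-0.0009,0.0003,0.008]]]
[[[0.0,0.0,0.176],[0.0,0.0,0.0]]]
```

The drum stands on the plate about 3–4 mm from its centre (rim at left (142,182) and right (674,229) in the crop), with the buckles inside. Now I'll shut the gate.

Request:
{"name": "apply_moves", "arguments": {
  "deltas": [
    [[0.25, 0.006, 0.1], [0, 0, 0.006]],
    [[0.25, 0.006, 0.158], [0, 0, 0.006]],
    [[0.25, 0.006, 0.158], [0, 0, 0.006]],
    [[0.25, 0.006, 0.158], [0, 0, 0.006]],
    [[0.25, 0.006, 0.22], [0, 0, 0.006]],
    [[0.25, 0.006, 0.28], [0, 0, 0.006]],
    [[0.25, 0.006, 0.334], [0, 0, 0.006]],
    [[0.25, 0.006, 0.334], [0, 0, 0.006]]
  ]
}}

```text
time: 60.55
ee_pos: [0.6659, 0.1212, 0.0713]
ee_rot: [[0.077, 0.997, -0.002], [0.997, -0.077, -0.003], [-0.003, -0.002, -1.0]]
ft_force: [-0.3, 0.5, 0.1]
grip_width: 0.601
```

Request:
{"name": "apply_moves", "arguments": {
  "deltas": [
    [[0, 0, 0], [0, 0, 0]],
    [[0, 0, 0], [0, 0, 0]],
    [[0, 0, 0], [0, 0, 0]],
    [[0, 0, 0], [0, 0, 0]],
    [[0, 0, 0], [0, 0, 0]],
    [[0, 0, -0.012], [0, 0, 0]],
    [[0, 0, -0.023], [0, 0, 0]],
    [[0, 0, -0.023], [0, 0, 0]]
  ],
  "hand": 0,
  "force": 50
}}

```text
time: 61.55
ee_pos: [0.6634, 0.1242, 0.0819]
ee_rot: [[0.074, 0.997, -0.006], [0.997, -0.074, -0.001], [-0.002, -0.006, -1.0]]
ft_force: [-5.1, 0.8, -9.2]
grip_width: 0.239
```

Request:
{"name": "apply_moves", "arguments": {
  "deltas": [
    [[0, -0.04, -0.002], [0, 0, 0]],
    [[0, -0.08, -0.002], [0, 0, 0]],
    [[0, -0.12, -0.002], [0, 0, 0]],
    [[0, -0.16, -0.002], [0, 0, 0]],
    [[0, -0.2, -0.002], [0, 0, 0]],
    [[0, -0.24, -0.002], [0, 0, 0]],
    [[0, -0.28, -0.002], [0, 0, 0]],
    [[0, -0.31, -0.002], [0, 0, 0]],
    [[0, -0.34, -0.002], [0, 0, 0]],
    [[0, -0.358, -0.002], [0, 0, 0]]
  ]
}}

```text
time: 62.8
ee_pos: [0.487, 0.1377, 0.0845]
ee_rot: [[0.074, 0.997, -0.0], [0.997, -0.074, -0.001], [-0.001, -0.0, -1.0]]
ft_force: [2.2, 2.0, -10.9]
grip_width: 0.238
```

Request:
{"name": "apply_moves", "arguments": {
  "deltas": [
    [[0, -0.003, 0], [0, 0, 0]],
    [[0, -0.003, 0], [0, 0, 0]]
  ]
}}

```text
time: 63.05
ee_pos: [0.4858, 0.1377, 0.0844]
ee_rot: [[0.075, 0.997, -0.001], [0.997, -0.075, -0.001], [-0.001, -0.001, -1.0]]
ft_force: [-1.6, 4.7, -9.0]
grip_width: 0.235
```

Request:
{"name": "apply_moves", "arguments": {
  "deltas": [
    [[0, -0.006, 0], [0, 0, 0]],
    [[0, -0.006, 0], [0, 0, 0]],
    [[0, -0.006, 0], [0, 0, 0]]
  ]
}}

```text
time: 63.42
ee_pos: [0.4854, 0.1377, 0.085]
ee_rot: [[0.076, 0.997, 0.003], [0.997, -0.076, 0.0], [0.0, 0.003, -1.0]]
ft_force: [6.0, 2.4, -10.7]
grip_width: 0.238
```

At the stop (6 N resisting). I'll lower the pin, checking the force before I release.

Request:
{"name": "apply_moves", "arguments": {
  "deltas": [
    [[0, 0.003, 0.012], [0, 0, 0]],
    [[0, 0.003, 0.024], [0, 0, 0]],
    [[0, 0.003, 0.025], [0, 0, 0]],
    [[0, 0.003, 0.025], [0, 0, 0]]
  ]
}}

```text
time: 63.92
ee_pos: [0.4858, 0.1378, 0.0727]
ee_rot: [[0.075, 0.997, 0.002], [0.997, -0.075, -0.001], [-0.0, 0.002, -1.0]]
ft_force: [1.8, 1.9, 4.0]
grip_width: 0.241
```

Request:
{"name": "apply_moves", "arguments": {
  "deltas": [
    [[0, 0, 0], [0, 0, 0]],
    [[0, 0, 0], [0, 0, 0]],
    [[0, 0, 0], [0, 0, 0]],
    [[0, 0, -0.1], [0, 0, 0]],
    [[0, 0, -0.2], [0, 0, 0]],
    [[0, 0, -0.3], [0, 0, 0]]
  ],
  "hand": 60
}}

```text
time: 64.68
ee_pos: [0.4842, 0.1374, 0.2232]
ee_rot: [[0.075, 0.997, -0.001], [0.997, -0.075, -0.001], [-0.001, -0.001, -1.0]]
ft_force: [1.1, -0.2, -0.1]
grip_width: 0.603
```

Request:
{"name": "apply_moves", "arguments": {
  "deltas": [
    [[-0.6, 0, 0], [0, 0, 0]],
    [[-0.6, 0, 0], [0, 0, 0]],
    [[-0.6, 0, 0], [0, 0, 0]],
    [[-0.6, 0, 0], [0, 0, 0]],
    [[-0.6, 0, 0], [0, 0, 0]],
    [[-0.6, 0, 0], [0, 0, 0]],
    [[-0.6, 0, 0], [0, 0, 0]]
  ]
}}

```text
time: 65.55
ee_pos: [0.462, -0.1609, 0.222]
ee_rot: [[0.075, 0.997, -0.001], [0.997, -0.075, -0.0], [-0.0, -0.001, -1.0]]
ft_force: [0.1, 1.0, 0.6]
grip_width: 0.603
```

```bash
python3 - <<'E'
from sw import *
look('10')
for c in("top","scene"):
    for t,z in dict(gate_middle=.045,knob=.074).items():
        for r in spot_point(t,c)[:2]: print(c,t,round(r["p"],2),p2w(c,r["location"],z)[:2])
    for b in buckles(c): print(c,b)
a=[cv2.resize(cv2.imread(f'pics/{n}10.png')[t:t+120,l:l+110],None,fx=3.6,fy=3.6,interpolation=2) for n,t,l in(("top",120,85),("scene",165,320))]
cv2.imwrite('pics/c10.png',np.hstack(a))
E
```

```text
[ 0.462  -0.1609  0.222 ] -4.3 [ 38.  14. -29. 109.   8.  59.   2.]
top 0.65 [0.5718 0.2351]
top 0.6 [0.5654 0.2497]
scene 0.76 [0.5791 0.249 ]
top gate_middle 0.57 [0.557  0.1297]
top knob 0.44 [0.4818 0.1299]
top knob 0.36 [0.5702 0.242 ]
top (0.8, 580, 266, 60, 49, 'long axis deg', 86)
top (0.39, 743, -92, 94, 90, 'long axis deg', 0)
scene gate_middle 0.84 [0.5629 0.1281]
scene knob 0.63 [0.4854 0.1421]
scene knob 0.22 [0.5424 0.2642]
scene (0.72, 554, 261, 61, 47, 'long axis deg', 82)
```

View pics/c10.png

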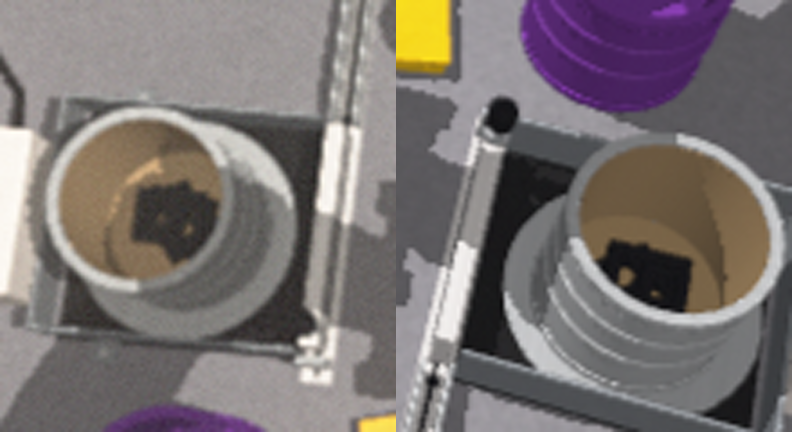

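The final crop shows the gate shut. The knob is at scene pixel (349,197), exactly where it was at the start, so the pin is home. The drum is upright on the plate with the buckles inside.

```bash
python3 -c "
from h import *
print(arm.job_done())"
```

```text
the job is handed in; nothing more can be done
None
```

The job is handed in at about 66 s of robot time. All four buckles are in the drum, the drum is on the plate, and the gate is shut.

- **What I did:** I dropped the buckles into the drum one by one. Then I raised the knob and slid the gate fully open. I walked the drum in with seven leaning swings, raising the +x and -x sides in turn. Last, I slid the gate shut to its stop and lowered the pin.
- **Drum position:** Gripper readings and my fit to the rim put its centre about 2–5 mm from the plate's centre, against a limit of 20 mm.
- **Disagreement:** The network's rim-point estimates were scattered by up to about 20 mm. I put that down to their known offset and trusted the rim fit and gripper readings.
- **Gate and pin:** At the end stop the gate pushed back with about 6 N. The knob in the last picture is at the same pixel as at the start, so I took the pin as home; I have no direct reading of it.
- **Buckles:** All four grips closed at about 44 mm. In the pictures they lie in a heap on the drum's floor, and none was seen outside it. I did not count them one by one at the end.
- **Not checked:** I did not measure the other things on the bench at the end.

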